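# Book finished watches in with the bench scanner

### The arm

A 7-joint arm with a two-finger parallel gripper is mounted at the origin on the work surface. World frame = base frame: x ahead of the robot, y to its left, z up, the work surface at z = 0. Lengths are in m, angles in rad, forces in N, time in s.
With the tool pointing down it reaches from about 0.425 to 0.925 m from the base axis. Payload 6.8 kg.
Tool frame: the origin (TCP) lies midway between the tips of the shut fingers; the grasp point (between the pads) lies 19 mm behind it (bot.hold_point_z is the distance from the TCP to the grasp point, in m); z points along the fingers, y is the line along which they close (so a half turn about z gives the same grasp; the last joint's range is limited). The gripper opens to 85 mm and grips with 20 to 120 N. Pads are 22 mm wide; open, the fingers measure 114 mm over their backs; the gripper's body (76 mm by 85 mm) begins 54 mm behind the grasp point. The pads swing forward as they close: fully open they stand 13 mm farther back than shut.
Start: joints at [1.057, 0.477, 0.022, 1.555, -0.011, 1.109, -0.083], TCP at [0.266, -0.62, 0.231] pointing down, gripper open.
Joint ranges: [-2.96, 2.96], [-0.34, 2.1], [-1.41, 1.46], [0.24, 2.44], [-1.37, 4.51], [0.17, 1.92], [-2.96, 2.96]. Speed limits (rad/s): [2.39, 2.39, 3.14, 3.14, 3.14, 3.14, 3.14].

### API

Orientations are given as a unit quaternion [w, x, y, z].
In Python, from station import bot gives the robot as it stands. The module is installed in compiled form; this text tells all that it offers.
- The arm moves only by the tool step_arm, never from a script. Its argument "increments" is a list that holds one entry, the list of rows, each a list of 7 numbers: the opening, from -1 (shut) to 1 (fully open), then the shift along the tool's x, y, z in mm, then the turn, a rotation vector about the tool's x, y, z in degrees. In form: [[[grip, x, y, z, ax, ay, az], ...]]. A call has 1 to 10 rows; each row is the pose to reach, as a shift and turn from the pose commanded when the call began, along the tool's axes at that moment; what a row does not reach only later rows make up. A row lasts 1/12 s, in which the tool goes at most 41.7 mm and 7.16 degrees, less where a joint would pass 70% of its speed; a pose out of reach is approached as far as the arm can. A call with a gripper value outside its range is refused whole. The fingers move at their own pace and stop on an object; "force" is the grip in N (left out, the last holds). Time passes only in rows, so rows that repeat a pose let the fingers close. It gives the time, the measured TCP pose, the force, the opening and the grip force at its end, in the units of the state.
- bot.get_obs(): the state, without advancing time (a new reading comes with each control period).
- bot.read_camera(name): name is "scene" or "top" or "wrist"; returns a dict with "image" (480x640x3 uint8, red, green, blue), "camera_matrix" (3x3 intrinsics, pixels), "R" (3x3) and "t" (3): a world point X has camera coordinates R X + t. Camera axes: x right, y down, z forward; pixel columns grow to the right and rows downward; lengths in m; the calibration is good to about 2 mm. A picture is of the moment at which its call begins. There is no depth.
- bot.hand_in(): hands the job in; it is judged then, once.
The state is a dict: "t": time; "q": joint angles; "joint_vel": joint speeds; "joint_torque": joint torques, N m; "eef_pos": TCP position; "tool_rot": TCP orientation; "contact_force": force on the tool from outside, world axes, zero at the start; "torque": the same for the moment, N m; "gripper_width": opening from 0.0 (shut) to 1.0 (fully open); "grasp_force": force on a finger pad.
Only numpy, scipy, OpenCV 4.12 (cv2) and the standard library are available. Lean on these libraries where they do the work, as an engineer would, in place of code of your own. Each camera call takes 0.05 s, during which the arm holds its last target. There are 200 camera calls.

### The job

Slide the watch boxes on the bench (two or three of red, green and yellow) along the bench top onto the blue mat, each centred on a parking mark of its own, any mark, without lifting or tipping them. Then take the scanner from its covered dock and read the barcode labels of the boxes present in the order red, green, yellow: hold it still for about two seconds at each, squarely facing the label with the beam's focus point on the middle of the label. Finally stand the scanner back in the middle of its dock, upright on its foot and lined up lengthwise as it was, fold the cover fully shut over it, and see that every box is still centred on its mark; leave the other things on the bench alone.

Things in the scene. Friction and masses are not known exactly. Their poses are not given: they have to be found in the camera images.
- red_box: red watch box (may be absent), 0.25-0.5 kg, loose: 90 mm along x, 100 mm along y, 60 mm high, too wide to grip. Its sides are upright up to 30 mm; above that the -x side slopes back at 45 degrees to the top and bears the barcode label; white watch dial on top. Origin: centre of its underside; z up
- red_label (a point): centre of the red box's barcode label, a white 62 x 30 mm card with black bars on the 45 degree slope, at (-30, 0, 45) mm in the box's frame. z points squarely out of the label ((-0.707, 0, 0.707) in the box's frame), y up the slope
- green_box: green watch box (may be absent), 0.25-0.5 kg, loose: 90 mm along x, 100 mm along y, 60 mm high, too wide to grip. Its sides are upright up to 30 mm; above that the -x side slopes back at 45 degrees to the top and bears the barcode label; white watch dial on top. Origin: centre of its underside; z up
- green_label (a point): centre of the green box's barcode label, a white 62 x 30 mm card with black bars on the 45 degree slope, at (-30, 0, 45) mm in the box's frame. z points squarely out of the label ((-0.707, 0, 0.707) in the box's frame), y up the slope
- yellow_box: yellow watch box (may be absent), 0.25-0.5 kg, loose: 90 mm along x, 100 mm along y, 60 mm high, too wide to grip. Its sides are upright up to 30 mm; above that the -x side slopes back at 45 degrees to the top and bears the barcode label; white watch dial on top. Origin: centre of its underside; z up
- yellow_label (a point): centre of the yellow box's barcode label, a white 62 x 30 mm card with black bars on the 45 degree slope, at (-30, 0, 45) mm in the box's frame. z points squarely out of the label ((-0.707, 0, 0.707) in the box's frame), y up the slope
- mark0 (a point): centre, at bench height, of one of three white-outlined parking marks (110 mm along x, 120 mm along y, a cross at the centre), 150 mm apart in a row along the y of a blue mat 150 x 480 mm, flush with the bench (nothing to climb). Axes: the mat's. Any box may go on any mark
- mark1 (a point): centre, at bench height, of one of three white-outlined parking marks (110 mm along x, 120 mm along y, a cross at the centre), 150 mm apart in a row along the y of a blue mat 150 x 480 mm, flush with the bench (nothing to climb). Axes: the mat's. Any box may go on any mark
- mark2 (a point): centre, at bench height, of one of three white-outlined parking marks (110 mm along x, 120 mm along y, a cross at the centre), 150 mm apart in a row along the y of a blue mat 150 x 480 mm, flush with the bench (nothing to climb). Axes: the mat's. Any box may go on any mark
- scanner: hand scanner, 0.15 kg, always on. Foot plate 95 x 44 x 8 mm; on it a blue upright grip block, 70 mm along x, 28 mm wide (y), top 70 mm high; both centred at x = -10 mm. Black head, 40 mm wide, x 19 to 61 mm, 26 to 68 mm high, its red window looking forward (+x) and 45 degrees down. Origin: underside of the foot; z up. Starts on the dock's floor, head to about the dock's +x
- focus (a point): focus point of the scanner's beam, in the air 80 mm straight out from the red window: (107, 0, -20) mm in the scanner's frame. z points along the beam, away from the scanner: (0.707, 0, -0.707) in the scanner's frame; y is (0.707, 0, 0.707)
- dock: grey scanner dock fixed to the bench, 150 mm along x, 180 mm along y: floor 8 mm thick with a black rubber strip along x in its middle (130 x 70 mm), 8 mm walls on the +x, +y and -y sides up to 85 mm height, open to -x. Origin: centre of its underside
- hinge (a point): middle of the cover's hinge line, which runs along the dock's y axis at (73, 0, 86) mm in the dock's frame; axes as the dock's
- cover (a joint): angle of the dock's clear cover (150 mm from hinge to orange free edge, 180 mm wide, 5 mm thick, 0.2 kg), rad: 0 lying shut on the walls, 1.57 upright, stop at 1.9 leaning back to the dock's +x. The hinge is stiff (0.22 N m of friction): the cover stays where it is left
- knob (a point): centre of the orange barrel knob, 24 mm long along the hinge direction, 22 mm across, on a thin stem on the cover: at (-130, 0, 35) mm from the hinge in the dock's axes when shut, swinging up with the cover. Pinched by its two flat ends (along the hinge direction) it can turn between the fingers
- tin: small bare aluminium tin, 52 mm across, 50 mm tall; not part of the job, leave it where it is. Origin: centre of its underside
- jar: small jar with a black cap, 48 mm across, 75 mm tall; not part of the job, leave it where it is. Origin: centre of its underside
- driver: orange-handled screwdriver lying on the bench, about 150 mm long; not part of the job, leave it where it is. Origin: middle of the tool
- oil: small bottle with a red cap, 36 mm across, 80 mm tall; not part of the job, leave it where it is. Origin: centre of its underside
- loupe: black eye loupe, 40 mm across, 30 mm tall; not part of the job, leave it where it is. Origin: centre of its underside
- tin2: flat brass-coloured tin, 68 mm across, 30 mm tall; not part of the job, leave it where it is. Origin: centre of its underside
Things that resemble listed ones, but are neither listed nor needed, are in the scene too. Several things have the shape of the yellow_box; the one meant has the colours described above.

How it is judged:
By the outcome, as a careful person would: the job done as asked, in the order asked, and still so for the second after the job is handed in, with the robot touching nothing.
Of red_box, green_box, yellow_box only 2 to 3 are there at a start; the rules pass over those that are not, and their reading is None.
At some moment in a run one of red_box, green_box, yellow_box may be knocked a few centimetres aside while the robot is not near it.
It also fails if it takes over 210 s, if anything falls off the work surface, if the arm or the gripper's body presses on something with over 40 N, if the wrist force passes 120 N, or if a joint passes its speed limit or range.

## Working session

There is one attempt and no reset: what is moved stays moved. The work goes in short steps, Python scripts to look and compute and a tool call to move; the robot and the scene stay as the last step left them, time stands still between calls to the robot, and variables do not carry over. Pictures are saved under pics/ and viewed, at most 14 in all, crops included, and the job is handed in when it is done.

Besides the shell and the picture viewer there is one more tool, called after "Emit:" in YAML: its name, and indented under it one key for each argument. step_arm: Moves the arm, as the interface text tells. Its arguments: {"type":"object","properties":{"increments":{"type":"array"},"force":{"type":"number"}},"required":["increments"]}

```bash
mkdir -p pics
cat > h.py <<'E'
import numpy as np, cv2
from station import bot
from scipy.spatial.transform import Rotation as Ro
def snap(n,f):
    c=bot.read_camera(n); cv2.imwrite('pics/'+f+'.png',c['image'][:,:,::-1]); np.savez('pics/'+f+'.npz',**c); return c
def load(f): return np.load('pics/'+f+'.npz')
def ray(c,uv,z):
    d=c['R'].T@np.linalg.inv(c['camera_matrix'])@np.array([uv[0],uv[1],1.]); o=-c['R'].T@c['t']
    return o+d*(z-o[2])/d[2]
def proj(c,X):
    p=c['camera_matrix']@(c['R']@np.array(X)+c['t']); return p[:2]/p[2]
def crop(f,x0,y0,w,h,k,o):
    im=cv2.imread('pics/'+f+'.png')[y0:y0+h,x0:x0+w]; cv2.imwrite('pics/'+o+'.png',cv2.resize(im,None,fx=k,fy=k,interpolation=cv2.INTER_CUBIC))
def pose():
    o=bot.get_obs(); q=o['tool_rot']; return np.array(o['eef_pos']),Ro.from_quat([q[1],q[2],q[3],q[0]]),o
def rel(p,R=None):
    p0,R0,o=pose(); print('shift mm',np.round(R0.inv().apply(np.array(p)-p0)*1000,1))
    if R is not None: print('rot deg',np.round((R0.inv()*R).as_rotvec(degrees=True),2))
E
python3 - <<'E'
from h import *
for n in('top','scene'):
    c=snap(n,n+'0'); print(n,-c['R'].T@c['t'],c['R'][2],c['camera_matrix'][0,0])
p,R,o=pose();print(R.as_matrix().round(3),o['t'],bot.hold_point_z)
a=cv2.imread('pics/top0.png');
E
```

```text
top [0.41759885 0.04539206 1.65844489] [ 0.04930583 -0.00302752 -0.99877914] 597.0228619670306
scene [1.43653624 0.30844592 1.18394701] [-0.64153511 -0.18997613 -0.743197  ] 612.2334000824367
[[ 0.919  0.395 -0.001]
 [ 0.395 -0.919  0.001]
 [-0.    -0.002 -1.   ]] 0.1 0.0187
```

View pics/top0.png

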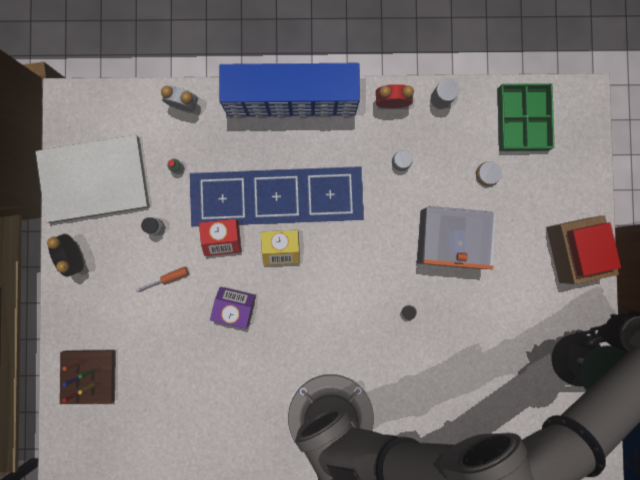

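View pics/scene0.png

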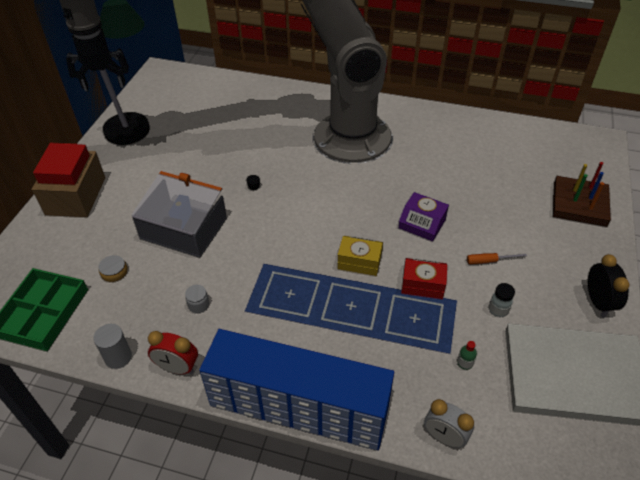

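Top view: red box (220,237) and yellow box (280,247). Look-alikes are the purple box (233,308), the red block (597,250) and the green tray (525,117), so green is absent. Marks are at (222,198), (277,196) and (331,194). The dock is at (457,240) with its orange cover edge and knob at (462,257). Next I'll crop closer.

Run:
```python
from h import *
crop('top0',180,160,200,150,4,'c1'); crop('top0',400,190,110,90,7,'c2')
```

```text
(no output)
```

View pics/c1.png

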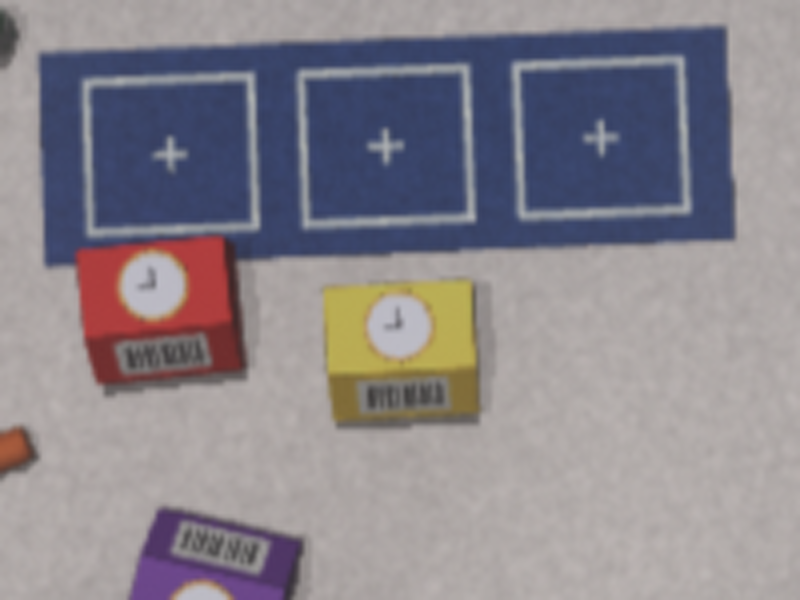

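View pics/c2.png

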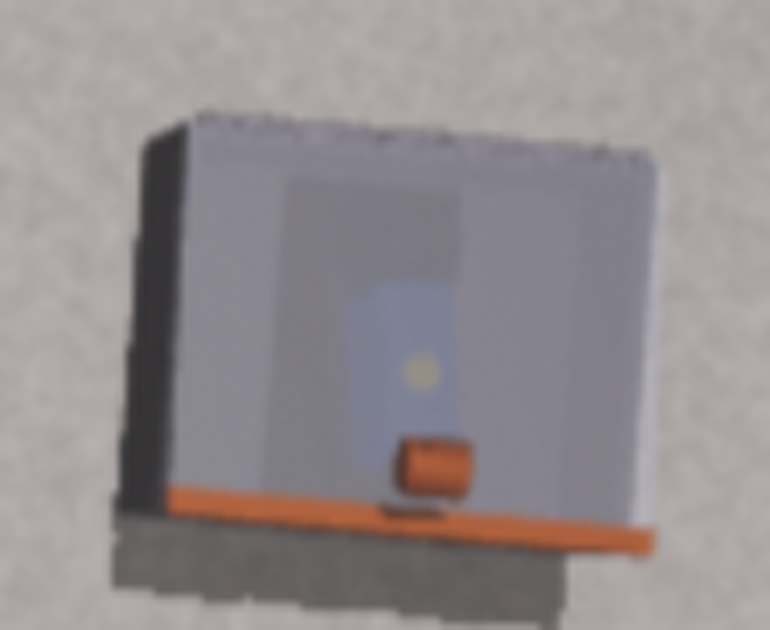

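c1 shows the red box (dial 153,286) and yellow box (dial 400,326), with labels facing the robot and mark crosses at (170,154), (386,147) and (601,138). c2 shows the dock with its cover about shut: hinge edge (195,118)-(655,155), orange edge (168,500)-(655,545), knob (436,468). The blue grip is visible through the cover around (415,360).

```bash
cat > m.py <<'E'
from h import *
from scipy.optimize import least_squares
def fit(c,P,uv,x0,ext=None):
    # P: function(params)->Nx3
    uv=np.array(uv,float)
    r=least_squares(lambda s:(np.array([proj(c,q) for q in P(s)])-uv).ravel(),x0,loss='soft_l1'); return r.x, np.round(r.fun.reshape(-1,2),1)
def rig(loc):
    loc=np.array(loc,float)/1000
    def f(s):
        C,S=np.cos(s[2]),np.sin(s[2]); return np.c_[s[0]+C*loc[:,0]-S*loc[:,1], s[1]+S*loc[:,0]+C*loc[:,1], loc[:,2]]
    return f
E
python3 - <<'E'
from m import *
c=load('top0')
u=lambda x,y,k,x0,y0:((x+.5)/k-.5+x0,(y+.5)/k-.5+y0)
u1=lambda x,y:u(x,y,4,180,160); u2=lambda x,y:u(x,y,7,400,190)
m=[ray(c,u1(*p),0) for p in((170,154),(386,147),(601,138))]
print('marks',np.round(m,4), np.linalg.norm(m[0]-m[1]),np.linalg.norm(m[2]-m[1]),np.degrees(np.arctan2(-(m[0]-m[2])[0],(m[0]-m[2])[1])))
loc=[(45,50,60),(45,-50,60),(-15,50,60),(-15,-50,60),(-45,50,30),(-45,-50,30),(-30,0,45)]
for n,uv in(('red',[(78,252),(225,238),(88,335),(234,320),(101,384),(245,373),(163,354)]),('yel',[(325,288),(474,281),(331,373),(477,371),(335,420),(478,416),(404,395)])):
    s,e=fit(c,rig(loc),[u1(*p) for p in uv],[.6,.2,0]); print(n,s[:2].round(4),np.degrees(s[2]),e.tolist())
# dock: params x,y,yaw,angle
def dock(s):
    a=s[3]; L=[(73,90,86),(73,-90,86)]
    for r,y,h in((150,90,3),(150,-90,3),(130,0,35)): L.append((73-r*np.cos(a)+h*np.sin(a),y,86+r*np.sin(a)+h*np.cos(a)))
    return rig(L)(s)
s,e=fit(c,dock,[u2(*p) for p in((195,118),(655,155),(168,500),(655,545),(436,468))],[.5,-.4,0,0.])
print('dock',s[:2].round(4),np.degrees(s[2:]),e.tolist())
for h in((425,372),):print(ray(c,u2(*h),.078)) 
print(proj(load('scene0'),np.array([*s[:2],.05])))
E
```

```text
marks [[ 0.6047  0.2965  0.    ]
 [ 0.6081  0.1459  0.    ]
 [ 0.6129 -0.0041  0.    ]] 0.1506286819511047 0.15009853119746353 1.5547946187981239
red [0.4935 0.2954] 5.145458793314147 [[-0.0, -0.5], [0.4, -0.7], [-0.5, 1.0], [0.2, 1.0], [-0.7, 0.1], [-0.1, -0.8], [0.7, 0.1]]
yel [0.4642 0.1324] 1.2838000487659302 [[0.1, -0.5], [0.2, 0.0], [-0.7, 0.6], [0.1, -0.1], [-0.5, 0.1], [0.5, -0.1], [0.2, 0.1]]
dock [ 0.4876 -0.3397] [-5.3700058   6.56051237] [[-0.9, -0.5], [1.3, -0.1], [0.2, 1.0], [-0.3, 0.4], [-0.1, -0.7]]
[ 0.47080802 -0.34594004  0.078     ]
[179.77261471 216.20113508]
```

```bash
cat >> h.py <<'E'
def down(yaw): # deg
    c,s=np.cos(np.radians(yaw)),np.sin(np.radians(yaw)); return Ro.from_matrix(np.array([[c,s,0],[s,-c,0],[0,0,-1]]))
def go(x,y,z,yaw): rel([x,y,z],down(yaw))
E
python3 - <<'E'
from h import *
go(.52,-.1,.2,1.55)
E
```

```text
shift mm [ 438.3 -377.3   31. ]
rot deg [-9.00e-02  2.00e-02  2.17e+01]
```

Emit:
step_arm:
  increments:
    - [[0.3,40,-34,0,0,0,3],[0.3,80,-68,0,0,0,6],[0.3,110,-95,2,0,0,8],[0.3,140,-120,4,0,0,10],[0.3,170,-146,6,0,0,12],[0.3,200,-172,8,0,0,14],[0.3,230,-198,10,0,0,16],[0.3,260,-224,13,0,0,18],[0.3,290,-250,16,0,0,20],[0.3,320,-275,20,0,0,21.7]]

```text
t: 0.93
eef_pos: [0.4495, -0.2445, 0.2118]
tool_rot: [0.0, 1.0, 0.013, 0.0]
contact_force: [1.5, -0.1, -0.8]
gripper_width: 0.647
grasp_force: 0.0
```

Run:
```python
from h import *
go(.42,.2,.16,1.55);go(.412,.294,.16,1.55)
print(pose()[0])
```

```text
shift mm [ -18.4 -445.1   51.8]
rot deg [ 0.01 -0.   -0.11]
shift mm [ -24.  -539.3   51.7]
rot deg [ 0.01 -0.   -0.11]
[ 0.44952323 -0.24453911  0.21182576]
```

Emit:
step_arm:
  increments:
    - [[0.3,10,-41,0,0,0,0],[0.3,20,-82,0,0,0,0],[0.3,20,-123,0,0,0,0],[0.3,20,-164,5,0,0,0],[0.3,15,-205,10,0,0,0],[0.3,10,-246,15,0,0,0],[0.3,0,-287,20,0,0,0],[0.3,-5,-328,30,0,0,0],[0.3,-10,-368,40,0,0,0],[0.3,-15,-408,50,0,0,0]]

```text
t: 1.77
eef_pos: [0.4226, 0.1613, 0.1619]
tool_rot: [0.0, 1.0, 0.013, 0.0]
contact_force: [1.0, -0.5, -0.1]
gripper_width: 0.651
grasp_force: 0.0
```

Emit:
step_arm:
  increments:
    - [[0.3,-5,-40,0,0,0,0],[0.3,-7,-80,0,0,0,0],[0.3,-10,-110,0,0,0,0],[0.3,-11,-131,0,0,0,0],[0.3,-11,-131,0,0,0,0]]

```text
t: 2.18
eef_pos: [0.4074, 0.2958, 0.1624]
tool_rot: [-0.002, 1.0, 0.017, -0.0]
contact_force: [-0.1, -0.0, -0.1]
gripper_width: 0.651
grasp_force: 0.0
```

Run:
```python
from h import *
go(.412,.294,.012,1.55)
print(pose()[0],pose()[2]['q'])
c=snap('top','t1');c=snap('wrist','w1'); print(-c['R'].T@c['t'],c['R'][2])
t=load('top0'); a=cv2.imread('pics/top0.png');b=cv2.imread('pics/t1.png')
```

```text
shift mm [  4.5   2.5 150.4]
rot deg [-0.2   0.01  0.38]
[0.40740851 0.29582626 0.16239356] [-0.37120304  0.31483898 -0.44856905  2.00497189  0.17527735  0.85650916
 -2.45261333]
[0.48428138 0.29416212 0.3049642 ] [-0.29841005 -0.00736986 -0.95440931]
```

View pics/w1.png

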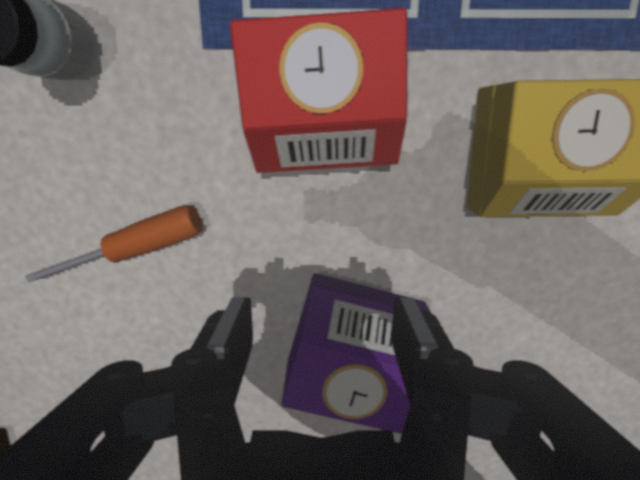

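The wrist view has the red box at (320,90), yellow at (560,150) and the driver at (115,245). The purple look-alike is at (355,340) near the fingers, so I need to check clearance.

Run:
```python
from m import *
c=load('w1')
print('finger px',proj(c,[.412,.294,0]),proj(c,[.401,.34,0]),proj(c,[.401,.25,0]))
loc=[(45,50,60),(45,-50,60),(-15,50,60),(-15,-50,60),(-45,50,30),(-45,-50,30),(-30,0,45)]
s,e=fit(c,rig(loc),[(233,22),(407,10),(247,125),(405,117),(258,171),(396,163),(326,148)],[.49,.3,.05]);print('red',s[:2],np.degrees(s[2]),e.tolist())
l2=[(45,50,60),(-15,50,60),(-45,50,30),(-30,0,45)]
s,e=fit(c,rig(l2),[(516,82),(502,185),(478,215),(568,201)],[.46,.13,.0]);print('yel',s[:2],np.degrees(s[2]),e.tolist())
l3=[(-45,-50,30),(-45,50,30)]
print('purple near edge',ray(c,(315,275),.03),ray(c,(428,300),.03),ray(c,(315,275),.0))
for p in((120,240),(200,225),(30,277)):print('driver',ray(c,p,.012))
```

```text
finger px [320.11594257 210.72307314] [262.68962998 222.23622419] [374.1262792  225.69893568]
red [0.49460835 0.29419936] 5.310112870480036 [[-4.0, -4.0], [1.7, -4.5], [-4.9, 4.3], [3.2, 1.8], [-2.2, 1.3], [3.0, 0.6], [0.1, -0.4]]
yel [0.46428228 0.13065478] 2.532152225444472 [[-0.4, -0.6], [0.7, -1.0], [1.3, 3.4], [-3.6, 0.5]]
purple near edge [0.36903169 0.29638552 0.03      ] [0.35099701 0.2084309  0.03      ] [0.35645736 0.2966281  0.        ]
driver [0.38620307 0.45057981 0.012     ]
driver [0.40048787 0.3869074  0.012     ]
driver [0.35222943 0.52745937 0.012     ]
```

Emit:
step_arm:
  increments:
    - [[0.3,4,2,40,0,0,0.2],[0.3,5,2,80,0,0,0.2],[0.3,5,2,120,0,0,0.2],[0.3,5,2,140,0,0,0.2],[0.3,5,2,147,0,0,0.2],[0.3,5,2,147,0,0,0.2],[0.3,5,2,147,0,0,0.2]]

```text
t: 2.87
eef_pos: [0.4147, 0.288, 0.0159]
tool_rot: [-0.0, 1.0, 0.011, 0.0]
contact_force: [0.2, -0.1, -0.1]
gripper_width: 0.652
grasp_force: 0.0
```

Run:
```python
from h import *
go(.5387,.295,.015,1.55);go(.5487,.295,.015,1.55)
```

```text
shift mm [124.2  -4.2   1. ]
rot deg [-0.   -0.04 -0.26]
shift mm [134.2  -4.    1. ]
rot deg [-0.   -0.04 -0.26]
```

Emit:
step_arm:
  increments:
    - [[0.3,12,-4,0,0,0,-0.2],[0.3,24,-4,0,0,0,-0.2],[0.3,34,-4,0,0,0,-0.2],[0.3,44,-4,0,0,0,-0.2],[0.3,54,-4,0,0,0,-0.2],[0.3,64,-4,0,0,0,-0.2],[0.3,74,-4,0,0,0,-0.2],[0.3,84,-4,0,0,0,-0.2],[0.3,92,-4,0,0,0,-0.2],[0.3,100,-4,0,0,0,-0.2]]

```text
t: 3.7
eef_pos: [0.5134, 0.2946, 0.0162]
tool_rot: [0.0, 1.0, 0.013, -0.001]
contact_force: [-8.0, -0.1, 7.2]
gripper_width: 0.646
grasp_force: 4.0
```

Emit:
step_arm:
  increments:
    - [[0.3,6,0,0,0,0,0],[0.3,12,0,0,0,0,0],[0.3,17,0,0,0,0,0],[0.3,21,0,0,0,0,0],[0.3,24,0,0,0,0,0],[0.3,25,0,0,0,0,0],[0.3,25,0,0,0,0,0],[0.3,25,0,0,0,0,0]]

```text
t: 4.37
eef_pos: [0.5388, 0.2953, 0.0162]
tool_rot: [-0.0, 1.0, 0.013, -0.0]
contact_force: [-5.3, 0.4, 4.5]
gripper_width: 0.651
grasp_force: 2.5
```

Run:
```python
from m import *
p,R,o=pose();print(p,o['contact_force'])
c=snap('wrist','w2');s=snap('scene','s2');snap('top','t2')
for m in((.6047,.2965,0),(.6081,.1459,0)):print(proj(s,m),proj(c,m))
a=cv2.imread('pics/w2.png');b=cv2.resize(cv2.imread('pics/s2.png')[210:370,330:530],(640,512));cv2.imwrite('pics/v2.png',cv2.resize(np.vstack([a[:400],b]),None,fx=.65,fy=.65))
```

```text
[0.53883232 0.29525714 0.01615542] [-5.27565479  0.37743227  4.51571874]
[415.46686495 318.69540846] [321.24244589 143.59010205]
[351.7624134  305.68892731] [701.66009135 145.14982902]
```

View pics/v2.png

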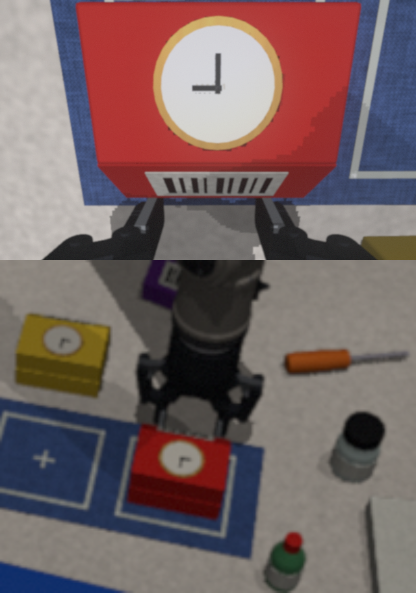

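Red is now on the left mark, slightly short of it in x. I'll measure it from the wrist view: dial (335,126), label (334,283).

Run:
```python
from m import *
c=load('w2')
k=lambda x,y:((x+.5)/.65-.5,(y+.5)/.65-.5)
loc=[(45,50,60),(45,-50,60),(-15,50,60),(-15,-50,60),(-30,0,45),(-45,50,30),(-45,-50,30)]
uv=[k(77,4),k(361,2),k(100,164),k(336,163),k(217,184),k(123,196),k(313,195)]
s,e=fit(c,rig(loc),uv,[.59,.3,.03]);print('red',s[:2],np.degrees(s[2]),e.tolist())
print(ray(c,k(217,83),.06),ray(c,k(217,184),.045))
print('outline',ray(c,k(352,178),0), ray(c,k(382,0),0))
```

```text
red [0.59460188 0.29224907] 1.8869161752981305 [[-5.6, -3.2], [5.9, -3.5], [-4.0, 3.4], [5.0, 2.8], [-0.0, 0.1], [6.4, 3.4], [-11.8, 3.5]]
[0.61242731 0.29339723 0.06      ] [0.56465474 0.29125733 0.045     ]
outline [0.55158542 0.19845085 0.        ] [0.65713455 0.20245194 0.        ]
```

Emit:
step_arm:
  increments:
    - [[0.3,3,0,0,0,0,0],[0.3,6,0,0,0,0,0],[0.3,8,0,0,0,0,0],[0.3,9,0,0,0,0,0],[0.3,9.5,0,0,0,0,0],[0.3,9.5,0,0,0,0,0],[0.3,0,0,-5,0,0,0],[0.3,-30,0,-10,0,0,0],[0.3,-60,0,-50,0,0,0],[0.3,-100,0,-90,0,0,0]]

```text
t: 5.35
eef_pos: [0.4545, 0.2923, 0.0888]
tool_rot: [0.0, 1.0, 0.013, -0.0]
contact_force: [1.8, 1.3, 0.9]
gripper_width: 0.651
grasp_force: 0.0
```

Run:
```python
from m import *
p,R,o=pose();print(p,o['contact_force'])
c=load('w2');print([proj(c,q)*.65 for q in((.553,.206,0),(.663,.208,0))])
c=snap('wrist','w3');s=snap('scene','s3');t=snap('top','t3')
for m in((.6047,.2965,0),(.6081,.1459,0)):print(proj(s,m),proj(c,m),proj(t,m))
a=cv2.imread('pics/w3.png');b=cv2.imread('pics/t3.png')[160:290,180:340]
cv2.imwrite('pics/v3.png',np.hstack([a[:340],cv2.resize(b,(640,520))[:340]])[:, :1280]);
cv2.imwrite('pics/v3.png',np.vstack([cv2.resize(a[:360],(533,300)),cv2.resize(b,(533,433),interpolation=cv2.INTER_CUBIC)[:300]]))
```

```text
[0.45451275 0.29225412 0.08875635] [1.76047585 1.27611812 0.89604452]
[array([341.40042665, 175.94420722]), array([374.48777393, -12.3936302 ])]
[415.46686495 318.69540846] [319.68693166 -36.02640234] [222.11375744 198.12462969]
[351.7624134  305.68892731] [615.5065587  -35.00768963] [276.11696228 196.36535998]
```

View pics/v3.png

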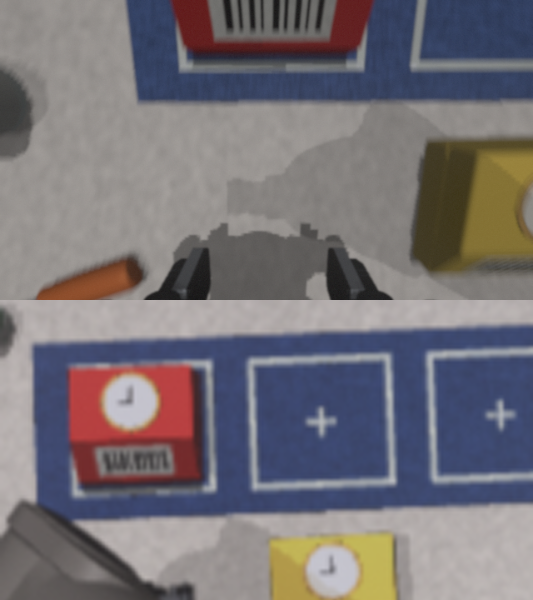

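Wrist and top views show red inside the left outline, and yellow at (465,200) in the wrist half. To get millimetre precision I'll use a silhouette fit in the top and scene views, referenced to the mark crosses.

```bash
cat > sil.py <<'E'
from m import *
from scipy.optimize import minimize
V=[(x,y,0) for x in(45,-45) for y in(50,-50)]+[(-45,y,30) for y in(50,-50)]+[(x,y,60) for x in(45,-15) for y in(50,-50)]
HUE={'red':(174,6),'yel':(22,34)}
def mask(im,col):
    h=cv2.cvtColor(im,cv2.COLOR_RGB2HSV); a,b=HUE[col]; H=h[...,0]
    m=((H>=a)|(H<=b)) if a>b else ((H>=a)&(H<=b))
    return (m&(h[...,1]>110)&(h[...,2]>45)).astype(np.uint8)
def cross(c,m):
    u,v=np.round(proj(c,m)).astype(int); w=c['image'][v-6:v+7,u-6:u+7].astype(float).sum(2); w=np.clip(w-np.median(w)-60,0,None)
    g=np.mgrid[-6:7,-6:7]; return np.array([(w*g[1]).sum()/w.sum()+u,(w*g[0]).sum()/w.sum()+v])
def boxfit(cams,offs,col,s0,K=8):
    data=[]
    for c,o in zip(cams,offs):
        u,v=proj(c,[s0[0],s0[1],.03]).astype(int); W=45; x0,y0=u-W,v-W
        m=mask(c['image'][y0:y0+2*W,x0:x0+2*W],col)
        cs,_=cv2.findContours(m,cv2.RETR_EXTERNAL,cv2.CHAIN_APPROX_NONE); k=max(cs,key=cv2.contourArea)
        hm=np.zeros_like(m); cv2.drawContours(hm,[cv2.convexHull(k)],-1,1,-1); data.append((c,o,x0,y0,hm.astype(float),W))
    def cost(s,full=False):
        e=0
        for c,o,x0,y0,hm,W in data:
            P=np.array([proj(c,q) for q in rig(V)([s[0],s[1],s[2]])])+o-[x0,y0]
            hull=cv2.convexHull(((P+.5)*K-.5).astype(np.float32)); big=np.zeros((2*W*K,2*W*K),np.uint8); cv2.fillConvexPoly(big,np.round(hull*16).astype(np.int32),1,shift=4)
            e+=((cv2.resize(big.astype(np.float32),(2*W,2*W),interpolation=cv2.INTER_AREA)-hm)**2).sum()
        return e
    sc=np.array([.002,.002,.02])
    r=minimize(lambda d:cost(np.array(s0)+d*sc),[0,0,0],method='Nelder-Mead',options=dict(initial_simplex=[[0,0,0],[3,0,0],[0,3,0],[0,0,3]],maxiter=150))
    s=np.array(s0)+r.x*sc; return s,r.fun
M=np.array([[.6047,.2965,0],[.6081,.1459,0],[.6129,-.0041,0]])
def offs():
    out=[]
    for f in('top0','scene0'):
        c=load(f); d=[cross(c,m)-proj(c,m) for m in M]; print(f,np.round(d,2).tolist()); out.append(np.mean(d,0))
    return out
MY=np.radians(1.55)
def report(s,i):
    d=s[:2]-M[i,:2]; C,S=np.cos(MY),np.sin(MY); print('  err in mat axes mm',np.round([1e3*(C*d[0]+S*d[1]),1e3*(-S*d[0]+C*d[1])],1),'yaw err',np.degrees(s[2]-MY).round(2))
E
python3 - <<'E'
from sil import *
O=offs()
for t,sc,col,i,s0 in(('top0','scene0','red',0,[.4935,.295,.09]),('top0','scene0','yel',1,[.464,.132,.02]),('t3','s3','red',0,[.604,.294,.03])):
    ct,cs=load(t),load(sc)
    for name,cams,o in(('top',[ct],O[:1]),('scene',[cs],O[1:]),('both',[ct,cs],O)):
        s,f=boxfit(cams,o,col,s0); print(t,col,name,s[:2].round(4),np.degrees(s[2]).round(2),f.round(1))
    report(s,i)
E
```

```text
top0 [[0.02, -0.24], [-0.2, -0.31], [-0.06, -0.24]]
scene0 [[-1.03, -0.81], [-1.01, -0.44], [-0.86, -0.46]]
top0 red top [0.4935 0.2984] 5.76 47.6
top0 red scene [0.4936 0.2974] 4.87 38.4
top0 red both [0.4936 0.2977] 5.17 91.4
  err in mat axes mm [-111.     4.2] yaw err 3.62
top0 yel top [0.4654 0.1344] 1.96 49.7
top0 yel scene [0.4644 0.1344] 3.53 28.7
top0 yel both [0.4646 0.1342] 3.18 82.3
  err in mat axes mm [-143.8   -7.9] yaw err 1.63
t3 red top [0.6028 0.2966] 0.78 59.5
t3 red scene [0.6031 0.2961] 1.42 40.1
t3 red both [0.603  0.2964] 1.06 101.6
  err in mat axes mm [-1.7 -0. ] yaw err -0.49
```

Run:
```python
from h import *
go(.402,.136,.1,1.55); go(.402,.136,.013,1.55)
```

```text
shift mm [-57.9 156.8  -9.3]
rot deg [-0.15 -0.31  0.12]
shift mm [-58.3 157.1  77.7]
rot deg [-0.15 -0.31  0.12]
```

Emit:
step_arm:
  increments:
    - [[0.3,-20,35,-10,0,0,0],[0.3,-35,70,-10,0,0,0],[0.3,-45,105,-10,0,0,0],[0.3,-55,135,-10,0,0,0],[0.3,-58,150,-10,0,0,0],[0.3,-58,157,-10,0,0,0],[0.3,-58,157,-10,0,0,0],[0.3,-58,157,-10,0,0,0]]

```text
t: 6.17
eef_pos: [0.4026, 0.1353, 0.0986]
tool_rot: [-0.001, 1.0, 0.013, 0.001]
contact_force: [0.9, 0.7, 0.0]
gripper_width: 0.647
grasp_force: 0.0
```

Run:
```python
from h import *
print(pose()[0],pose()[2]['q']);go(.402,.136,.013,1.55)
```

```text
[0.40256188 0.13533802 0.09862037] [-0.10217347  0.29756219 -0.42001295  2.22636497  0.1983882   0.65004759
 -2.20885695]
shift mm [-0.7 -0.6 85.6]
rot deg [-0.06 -0.08 -0.05]
```

Emit:
step_arm:
  increments:
    - [[0.3,-3,0,30,0,0,0],[0.3,-3,0,55,0,0,0],[0.3,-3,0,75,0,0,0],[0.3,-3,0,85,0,0,0],[0.3,-3,0,85,0,0,0],[0.3,-3,0,85,0,0,0]]

```text
t: 6.67
eef_pos: [0.3985, 0.1358, 0.0135]
tool_rot: [-0.0, 1.0, 0.014, -0.0]
contact_force: [0.6, 0.6, -0.0]
gripper_width: 0.649
grasp_force: 0.0
```

Run:
```python
from h import *
d=.0577;import math
x=.6081-d*math.cos(math.radians(1.55))+.001;y=.1459-d*math.sin(math.radians(1.55))
go(x,y,.013,1.55);print(pose()[0])
```

```text
shift mm [153.1  -4.2   0.4]
rot deg [-0.02  0.03  0.09]
[0.39848873 0.13576147 0.01347152]
```

Emit:
step_arm:
  increments:
    - [[0.3,12,0,0,0,0,0],[0.3,24,-1,0,0,0,0],[0.3,36,-2,0,0,0,0],[0.3,48,-3,0,0,0,0],[0.3,60,-4,0,0,0,0],[0.3,72,-5,0,0,0,0],[0.3,84,-6,0,0,0,0],[0.3,96,-7,0,0,0,0],[0.3,108,-8,0,0,0,0],[0.3,120,-8,0,0,0,0]]

```text
t: 7.5
eef_pos: [0.5186, 0.1465, 0.0149]
tool_rot: [-0.0, 1.0, 0.014, 0.0]
contact_force: [-1.7, 0.1, -1.4]
gripper_width: 0.65
grasp_force: 0.8
```

Emit:
step_arm:
  increments:
    - [[0.3,8,0,0,0,0,0],[0.3,15,0,0,0,0,0],[0.3,21,0,0,0,0,0],[0.3,26,0,0,0,0,0],[0.3,30,0,0,0,0,0],[0.3,33,0,0,0,0,0],[0.3,35,0,0,0,0,0],[0.3,35,0,0,0,0,0],[0.3,35,0,0,0,0,0]]

```text
t: 8.25
eef_pos: [0.5525, 0.1471, 0.0142]
tool_rot: [-0.0, 1.0, 0.014, -0.0]
contact_force: [-4.4, -0.1, 3.5]
gripper_width: 0.654
grasp_force: 2.2
```

Emit:
step_arm:
  increments:
    - [[0.3,-10,0,-10,0,0,0],[0.3,-40,0,-40,0,0,0],[0.3,-70,0,-80,0,0,0],[0.3,-90,10,-115,0,0,0],[0.3,-100,50,-115,0,0,0],[0.3,-100,90,-115,0,0,0],[0.3,-100,130,-115,0,0,0],[0.3,-100,150,-115,0,0,0]]

```text
t: 8.92
eef_pos: [0.4575, -0.0111, 0.1296]
tool_rot: [0.001, 1.0, 0.011, 0.002]
contact_force: [0.3, -0.2, 0.1]
gripper_width: 0.65
grasp_force: 0.0
```

```bash
cat > chk.py <<'E'
import sys
from sil import *
n=sys.argv[1]; t=snap('top','t'+n);s=snap('scene','s'+n); O=offs()
for col,i in(('red',0),('yel',1)):
    for nm,cams,o in(('top',[t],O[:1]),('scene',[s],O[1:])):
        try:
            r,f=boxfit(cams,o,col,[*M[i,:2],MY]); print(col,nm,r[:2].round(4),np.degrees(r[2]).round(2),f.round(1)); report(r,i)
        except Exception as e: print(col,nm,e)
E
python3 chk.py 4; python3 -c "from h import *;print(pose()[0])"
```

```text
top0 [[0.02, -0.24], [-0.2, -0.31], [-0.06, -0.24]]
scene0 [[-1.03, -0.81], [-1.01, -0.44], [-0.86, -0.46]]
red top [0.6028 0.2981] 1.61 68.6
  err in mat axes mm [-1.8  1.7] yaw err 0.06
red scene [0.6033 0.2961] 1.27 38.0
  err in mat axes mm [-1.4 -0.4] yaw err -0.28
yel top [0.6075 0.1448] 1.82 59.2
  err in mat axes mm [-0.6 -1.1] yaw err 0.27
yel scene [0.6085 0.1446] 2.26 27.3
  err in mat axes mm [ 0.3 -1.3] yaw err 0.71
[ 0.45768611 -0.01052311  0.12920557]
```

Both boxes are centred within about 2 mm. Now the cover: I'll triangulate the knob.

Run:
```python
from sil import *
O=offs(); cs,ct=load('s4'),load('t4')
crop('s4',120,150,120,110,6,'c3')
h=cv2.cvtColor(ct['image'],cv2.COLOR_RGB2HSV)
P=[]
def tri(ut,us):
    A=[];b=[]
    for c,u in((ct,ut-O[0]),(cs,us-O[1])):
        d=c['R'].T@np.linalg.inv(c['camera_matrix'])@np.array([*u,1.]);d/=np.linalg.norm(d);Q=np.eye(3)-np.outer(d,d);A.append(Q);b.append(Q@(-c['R'].T@c['t']))
    x=np.linalg.lstsq(np.vstack(A),np.hstack(b),rcond=None)[0];return x,np.round(proj(ct,x)+O[0]-ut,1),np.round(proj(cs,x)+O[1]-us,1)
k=(np.array([436,468])+.5)/7-.5+[400,190]
for us in([183,178.],[184,179.],[185,180.]): print(tri(k,np.array(us)))
# predicted for hypotheses
for a in(0,3,6.5):
    a=np.radians(a)
    for s in([.4876,-.3397,-.0937],):
        L=[(73-r*np.cos(a)+hh*np.sin(a),y,86+r*np.sin(a)+hh*np.cos(a)) for r,y,hh in((150,90,3),(150,-90,3),(130,0,35))]
        print(np.degrees(a),[(proj(cs,q)+O[1]).round(1).tolist() for q in rig(L)(s)])
```

```text
top0 [[0.02, -0.24], [-0.2, -0.31], [-0.06, -0.24]]
scene0 [[-1.03, -0.81], [-1.01, -0.44], [-0.86, -0.46]]
(array([ 0.43332988, -0.33602979,  0.13366403]), array([ 0.2, -0.1]), array([0.2, 0. ]))
(array([ 0.43290463, -0.33561049,  0.13015052]), array([-0.3,  0.1]), array([-0.4, -0. ]))
(array([ 0.43248382, -0.33518378,  0.12663648]), array([-0.8,  0.3]), array([-0.9, -0.1]))
0.0 [[221.8, 193.7], [160.9, 177.0], [185.0, 181.2]]
3.0000000000000004 [[221.4, 191.6], [160.2, 174.9], [184.2, 179.7]]
6.5 [[220.8, 189.3], [159.3, 172.5], [183.1, 178.2]]
```

View pics/c3.png

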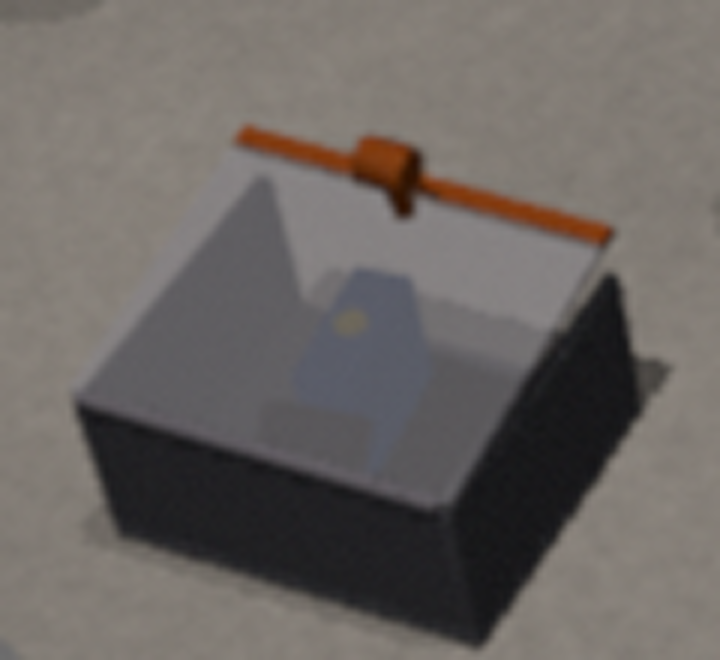

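The cover is about 6.5° open: edge ends at crop (240,132) and (610,235), knob (387,165). I'll refine the dock pose with both views.

Run:
```python
from sil import *
O=offs(); cs,ct=load('s4'),load('t4')
f=lambda k,x0,y0,L:(np.array(L)+.5)/k-.5+[x0,y0]
ut=f(7,400,190,[(195,118),(655,155),(168,500),(655,545),(436,468)])-O[0]
us=f(6,120,150,[(80,400),(447,510),(610,235),(240,132),(387,165),(482,645),(120,530),(640,410)])-O[1]
def P(s):
    a=s[3]; T=lambda r,y,h:(73-r*np.cos(a)+h*np.sin(a),y,86+r*np.sin(a)+h*np.cos(a))
    top=[(75,90,86),(75,-90,86),T(150,90,3),T(150,-90,3),T(130,0,35)]
    sc=[(75,-90,86),(75,90,86),T(150,90,3),T(150,-90,3),T(130,0,35),(75,90,0),(75,-90,0),(-75,90,0)]
    return rig(top)(s),rig(sc)(s)
def res(s):
    a,b=P(s); return np.r_[(np.array([proj(ct,q) for q in a])-ut).ravel(),(np.array([proj(cs,q) for q in b])-us).ravel()]
r=least_squares(res,[.4876,-.34,-.09,.1],loss='soft_l1'); s=r.x;print(s[:2].round(4),np.degrees(s[2:]),np.round(res(s).reshape(-1,2),1).tolist())
print('knob',P(s)[0][4],'hinge',rig([(73,0,86)])(s))
go(.434,-.3355,.2,np.degrees(s[2]))
```

```text
top0 [[0.02, -0.24], [-0.2, -0.31], [-0.06, -0.24]]
scene0 [[-1.03, -0.81], [-1.01, -0.44], [-0.86, -0.46]]
[ 0.4847 -0.3385] [-5.2403036   7.29989792] [[-1.4, -0.3], [0.8, -0.1], [-0.1, 1.8], [-0.5, 1.0], [-0.4, -0.1], [-2.5, -0.1], [0.2, 0.4], [0.2, -0.7], [0.3, -0.2], [-0.3, 0.1], [-0.2, 0.7], [-1.3, 1.2], [0.2, -0.5]]
knob [ 0.43340068 -0.33378632  0.13723448] hinge [[ 0.55737944 -0.3451572   0.086     ]]
shift mm [-29.9 324.6 -70.2]
rot deg [ 0.1  -0.14  6.37]
```

Emit:
step_arm:
  increments:
    - [[0.3,0,40,-35,0,0,1],[0.3,0,80,-60,0,0,2],[0.3,0,120,-70,0,0,3],[0.3,-5,160,-70,0,0,4],[0.3,-10,200,-70,0,0,5],[0.3,-15,240,-70,0,0,6],[0.3,-25,280,-70,0,0,6.4],[0.3,-30,315,-70,0,0,6.4],[0.3,-30,325,-70,0,0,6.4],[0.3,-30,325,-70,0,0,6.4]]

```text
t: 9.85
eef_pos: [0.4355, -0.336, 0.1989]
tool_rot: [0.001, 0.999, -0.045, 0.001]
contact_force: [1.1, 0.3, 0.1]
gripper_width: 0.651
grasp_force: 0.0
```

Run:
```python
from h import *
print(pose()[0],pose()[2]['q'].round(2) if hasattr(pose()[2]['q'],'round') else pose()[2]['q'])
c=snap('wrist','w5'); k=[.434,-.335,.136]
print('pred knob',proj(c,k))
h=cv2.cvtColor(c['image'],cv2.COLOR_RGB2HSV); m=((h[...,0]>3)&(h[...,0]<14)&(h[...,1]>150)&(h[...,2]>60)).astype(np.uint8)
n,l,st,ce=cv2.connectedComponentsWithStats(m);print([(st[i].tolist(),ce[i].round(1)) for i in range(1,n) if st[i][4]>150])
mm=cv2.erode(m,np.ones((15,15)));print(cv2.connectedComponentsWithStats(mm)[2:])
go(.434,-.335,.112,-5.24)
```

```text
[ 0.43546072 -0.33597797  0.19885991] [ 0.69  0.31 -0.18  1.88  0.07  0.95 -1.18]
pred knob [318.93912616 261.72024202]
[([274, 248, 93, 36, 1797], array([319.1, 270.2])), ([178, 270, 90, 14, 1050], array([219. , 275.9])), ([375, 271, 84, 13, 750], array([416.7, 277.3]))]
(array([[     0,      0,    640,    480, 307029],
       [   306,    263,     26,     10,    171]], dtype=int32), array([[319.50120673, 239.48481088],
       [317.33333333, 266.77192982]]))
shift mm [-2.2  2.3 86.7]
rot deg [ 0.03 -0.07  0.23]
```

View pics/w5.png

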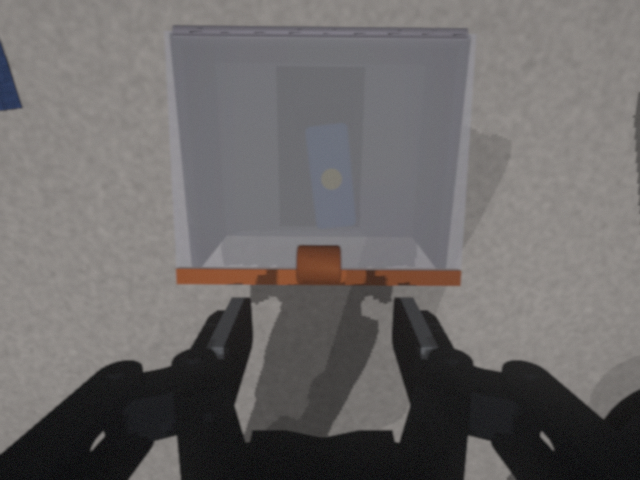

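The wrist view has the knob at (319,265), on target between the fingers in y. The scanner grip shows through the cover at (331,176), yawed about 6° relative to the dock.

Emit:
step_arm:
  increments:
    - [[0.0,-2.5,2,30,0,0,0.2],[0.0,-2.5,2,60,0,0,0.2],[0.0,-2.5,2,80,0,0,0.2],[0.0,-2.5,2,87,0,0,0.2],[0.0,-2.5,2,87,0,0,0.2],[-0.6,-2.5,2,87,0,0,0.2],[-0.6,-2.5,2,87,0,0,0.2],[-0.6,-2.5,2,87,0,0,0.2],[-0.6,-2.5,2,87,0,0,0.2],[-0.6,-2.5,2,87,0,0,0.2]]
  force: 30

```text
t: 10.73
eef_pos: [0.4344, -0.3344, 0.1129]
tool_rot: [0.001, 0.999, -0.044, 0.002]
contact_force: [2.4, -5.1, -0.7]
gripper_width: 0.276
grasp_force: 33.1
```

Run:
```python
from h import *
p,R,o=pose();print(p,o['contact_force'],o['torque'],o['gripper_width'],o['grasp_force'])
```

```text
[ 0.43440536 -0.33444551  0.1129093 ] [ 2.40236505 -5.146841   -0.73945407] [-0.77727052 -0.38295362 -0.03952685] 0.27644914469615295 33.14672648906708
```

Emit:
step_arm:
  increments:
    - [[-0.6,6,0,-12.7,0,0,0],[-0.6,14.6,0,-26.8,0,0,0],[-0.6,24.9,0,-39.6,0,0,0],[-0.6,38.4,0,-52.7,0,0,0],[-0.6,51.6,0,-62.4,0,0,0],[-0.6,68,0,-71.5,0,0,0],[-0.6,83.4,0,-77.5,0,0,0],[-0.6,101.6,0,-82,0,0,0],[-0.6,117.9,0,-83.8,0,0,0],[-0.6,136.7,0,-83.5,0,0,0]]

```text
t: 11.57
eef_pos: [0.5673, -0.3477, 0.196]
tool_rot: [0.001, 0.999, -0.045, -0.002]
contact_force: [-5.1, -5.9, 0.2]
gripper_width: 0.28
grasp_force: 30.8
```

Emit:
step_arm:
  increments:
    - [[-0.6,12,0,1,0,0,0],[-0.6,23,0,4,0,0,0],[-0.6,35,0,8,0,0,0],[-0.6,45,0,12,0,0,0],[-0.6,45,0,12,0,0,0],[-0.6,45,0,12,0,0,0]]

```text
t: 12.07
eef_pos: [0.6139, -0.3523, 0.1837]
tool_rot: [0.002, 0.999, -0.045, 0.0]
contact_force: [0.1, -6.5, 0.5]
gripper_width: 0.274
grasp_force: 32.0
```

Emit:
step_arm:
  increments:
    - [[0.0,0,0,0,0,0,0],[0.0,0,0,0,0,0,0],[0.0,0,0,0,0,0,0],[0.3,0,0,-30,0,0,0],[0.3,0,0,-65,0,0,0],[0.3,0,0,-95,0,0,0],[0.3,-40,0,-100,0,0,0],[0.3,-80,0,-100,0,0,0],[0.3,-120,0,-100,0,0,0],[0.3,-160,0,-100,0,0,0]]

```text
t: 12.9
eef_pos: [0.4532, -0.334, 0.2831]
tool_rot: [-0.0, 0.999, -0.043, 0.0]
contact_force: [-0.2, -0.3, -0.2]
gripper_width: 0.651
grasp_force: 0.0
```

Emit:
step_arm:
  increments:
    - [[0.5,-30,0,10,0,0,0],[0.5,-30,0,10,0,0,0],[0.5,-30,0,10,0,0,0]]

```text
t: 13.15
eef_pos: [0.4232, -0.3321, 0.2731]
tool_rot: [-0.0, 0.999, -0.045, -0.0]
contact_force: [0.3, -0.2, 0.3]
gripper_width: 0.752
grasp_force: 0.0
```

Run:
```python
from h import *
print(pose()[0]); snap('wrist','w6');snap('top','t6');snap('scene','s6')
a=cv2.imread('pics/w6.png')[0:330,120:520]
b=cv2.resize(cv2.imread('pics/t6.png')[190:280,410:510],(360,324),interpolation=cv2.INTER_CUBIC)
cv2.imwrite('pics/v6.png',np.hstack([a[:324],b]))
```

```text
[ 0.42322133 -0.33209541  0.27312888]
```

View pics/v6.png

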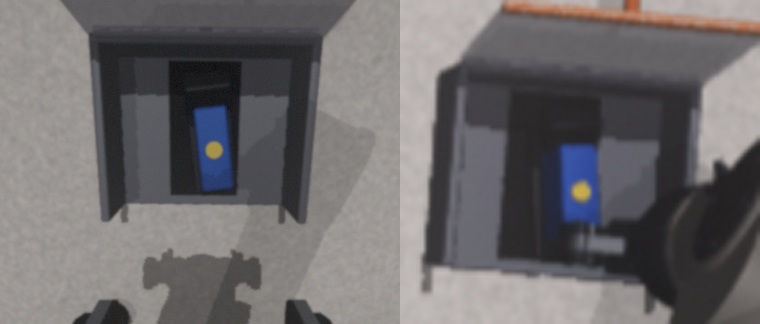

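The cover stands open. The scanner's blue block top has wrist corners (313,109), (345,107), (323,191) and (354,188).

Run:
```python
from m import *
c=load('w6'); D=np.array([.486,-.339]); th=np.radians(-5.24)
loc=[(25,14,78),(25,-14,78),(-45,14,78),(-45,-14,78)]
s,e=fit(c,rig(loc),[(313,108),(345,106),(323,192),(354,189)],[.48,-.34,0]);print('scan',s[:2],np.degrees(s[2]),e.tolist())
# dock walls from wrist: top inner? outer corners of side walls at z=.085
uv=[(89+120,36),(323+120,36),(102+120,221),(306+120,221)]
loc=[(75,90,85),(75,-90,85),(-75,90,0),(-75,-90,0)]
d,e=fit(c,rig(loc[:2]+loc[2:]),uv,[.48,-.34,-.09]);print('dock',d[:2],np.degrees(d[2]),e.tolist())
uv=[(169+120,61),(240+120,64),(170+120,195),(238+120,194)]
d,e=fit(c,rig([(65,35,8),(65,-35,8),(-65,35,8),(-65,-35,8)]),uv,[.48,-.34,-.09]);print('strip',d[:2],np.degrees(d[2]),e.tolist())
C,S=np.cos(d[2]),np.sin(d[2]);q=s[:2]-d[:2];print('scanner in strip',q[0]*C+q[1]*S,-q[0]*S+q[1]*C,np.degrees(s[2]-d[2]))
ct=load('t6'); u=lambda x,y:((x+.5)/3.6-.5+410,(y+.5)/3.6-.5+190)
print('grip px top',ray(ct,u(580,183),.078), 'wrist centre',ray(c,(333.5,149),.078))
```

```text
scan [ 0.48102246 -0.3467981 ] 1.5324293478257223 [[-0.6, 0.7], [1.4, -1.5], [-0.7, 0.5], [0.2, -0.1]]
dock [ 0.4817109  -0.34089389] -5.129562647330153 [[-0.9, 0.8], [0.9, 0.8], [19.9, -15.9], [-18.2, -15.9]]
strip [ 0.48403303 -0.34026792] -5.4209549839177615 [[-0.8, 0.1], [1.3, -2.5], [0.7, 0.2], [-1.1, 1.6]]
scanner in strip -0.0023801795759833128 -0.00678538830364892 6.953384331743484
grip px top [ 0.47372502 -0.63920021  0.078     ] wrist centre [ 0.47185657 -0.34674384  0.078     ]
```

Run:
```python
from h import *
go(.4715,-.3465,.13,1.5);go(.4715,-.3465,.036,1.5)
```

```text
shift mm [ 45.7  10.4 143.6]
rot deg [ 0.   -0.09 -6.45]
shift mm [ 45.6  10.4 237.6]
rot deg [ 0.   -0.09 -6.45]
```

Emit:
step_arm:
  increments:
    - [[0.5,20,5,35,0,0,-3],[0.5,46,10,70,0,0,-6.4],[0.5,46,10,105,0,0,-6.4],[0.5,46,10,140,0,0,-6.4],[0.5,46,10,165,0,0,-6.4],[0.5,46,10,190,0,0,-6.4],[0.5,46,10,212,0,0,-6.4],[0.5,46,10,230,0,0,-6.4],[0.5,46,10,237,0,0,-6.4],[0.5,46,10,237,0,0,-6.4]]

```text
t: 14.13
eef_pos: [0.4701, -0.3455, 0.0341]
tool_rot: [-0.001, 1.0, 0.012, -0.001]
contact_force: [0.6, -0.6, 0.3]
gripper_width: 0.752
grasp_force: 0.0
```

Emit:
step_arm:
  increments:
    - [[-0.6,0,0,0,0,0,0],[-0.6,0,0,0,0,0,0],[-0.6,0,0,0,0,0,0],[-0.6,0,0,0,0,0,0],[-0.6,0,0,0,0,0,0],[-0.6,0,0,0,0,0,0]]
  force: 50

```text
t: 14.63
eef_pos: [0.471, -0.3472, 0.0375]
tool_rot: [0.001, 1.0, 0.012, 0.001]
contact_force: [0.5, -0.6, 6.4]
gripper_width: 0.321
grasp_force: 50.3
```

Run:
```python
from h import *
p,R,o=pose();print(p,R.as_matrix().round(3).tolist(),o['contact_force'],o['torque'])
```

```text
[ 0.47097544 -0.3472273   0.03752334] [[1.0, 0.024, 0.002], [0.024, -1.0, -0.001], [0.002, 0.002, -1.0]] [ 0.49633478 -0.64189653  6.37638644] [ 0.21228463  0.06039811 -0.01730084]
```

Emit:
step_arm:
  increments:
    - [[-0.6,0,0,-10,0,0,0],[-0.6,0,0,-30,0,0,0],[-0.6,0,0,-60,0,0,0],[-0.6,0,0,-90,0,0,0],[-0.6,-5,0,-120,0,0,0],[-0.6,-10,0,-150,0,0,0],[-0.6,-10,-20,-170,0,0,0],[-0.6,-10,-50,-180,0,0,0],[-0.6,-10,-85,-180,0,0,0],[-0.6,-5,-120,-180,0,0,0]]

```text
t: 15.47
eef_pos: [0.4609, -0.2263, 0.2175]
tool_rot: [0.001, 1.0, 0.011, 0.0]
contact_force: [-0.2, 1.4, -1.6]
gripper_width: 0.319
grasp_force: 49.6
```

Emit:
step_arm:
  increments:
    - [[-0.6,0,-30,0,0,0,0],[-0.6,0,-65,0,0,0,0],[-0.6,0,-100,0,0,0,0],[-0.6,0,-135,0,0,0,0],[-0.6,0,-170,0,0,0,0],[-0.6,0,-205,0,0,0,0],[-0.6,0,-240,0,0,0,0],[-0.6,0,-275,0,0,0,0],[-0.6,0,-310,0,0,0,0],[-0.6,0,-340,0,0,0,0]]

```text
t: 16.3
eef_pos: [0.4532, 0.1153, 0.2167]
tool_rot: [0.0, 1.0, 0.012, 0.0]
contact_force: [0.3, 0.5, -0.9]
gripper_width: 0.324
grasp_force: 49.6
```

Run:
```python
from h import *
p,R,o=pose();print(p,o['contact_force'],o['torque'])
go(.42,.293,.2,1.4)
c=snap('wrist','w7')
k=lambda L:[(proj(c,p+R.apply(np.array([x+10.5,-y,29.5-z])/1000))).round(0).tolist() for x,y,z in L]
print('head top front corners pred',k([(61,20,68),(61,-20,68),(19,20,68),(19,-20,68)]),'block',k([(25,14,70),(25,-14,70)]))
```

```text
[0.45315309 0.11531205 0.21671627] [ 0.25763791  0.50060464 -0.87857372] [-0.0210437  -0.09799341  0.00446956]
shift mm [ -28.8 -178.5   16.7]
rot deg [ 0.01 -0.03  0.01]
head top front corners pred [[241.0, 135.0], [396.0, 135.0], [250.0, 285.0], [388.0, 285.0]] block [[269.0, 268.0], [369.0, 268.0]]
```

View pics/w7.png

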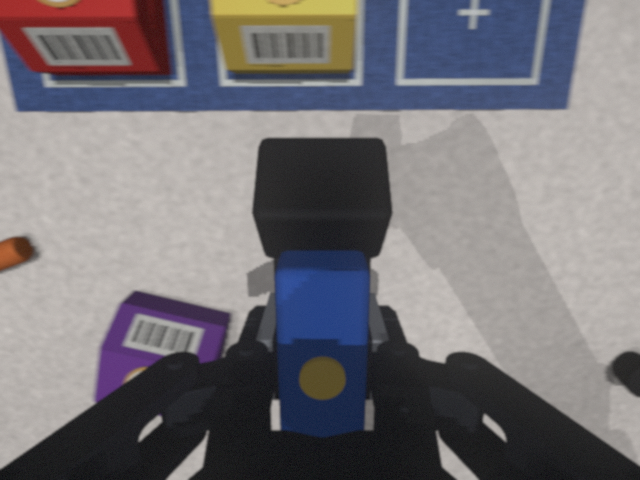

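The scanner is held upright: block front edge at row 252, rear edge at 432, dot at (323,378). I'll fit its fore-aft and height offset in the tool frame.

Run:
```python
from m import *
c=load('w7'); p,R,o=pose()
def P(s,L):
    pt=np.radians(s[2]); out=[]
    for x,y,z in L:
        x,z=x+10,z-29.5
        X=x*np.cos(pt)+z*np.sin(pt)+s[0]; Z=-x*np.sin(pt)+z*np.cos(pt)+s[1]
        out.append(p+R.apply(np.array([X,-y+s[3],-Z])/1000))
    return out
L=[(25,0,70),(-45,0,70),(-10,0,70)]
print('pred',[proj(c,q).round(1).tolist() for q in P([0,0,0,0],L)])
uv=[(323,251),(322,432),(323,378)]
for fixed in('p0','free'):
    f=(lambda s:np.ravel([proj(c,q)-u for q,u in zip(P([s[0],s[1],0,s[2]],L),uv)])) if fixed=='p0' else (lambda s:np.ravel([proj(c,q)-u for q,u in zip(P([s[0],s[1],s[3],s[2]],L),uv)]))
    r=least_squares(f,[0,0,0]+([0] if fixed=='free' else []));print(fixed,r.x,r.fun.round(1))
s=snap('scene','s7'); print('scene head pred',[proj(s,q).round(0).tolist() for q in P([0,0,0,0],[(40,0,60),(40,0,30)])])
# fingertip check: where fingertips appear
print(R.inv().apply(-c['R'].T@c['t']-p), R.inv().apply(c['R'][2]))
w=load('w5'); print(w['camera_matrix'])
```

```text
pred [[295.4, 271.0], [301.1, 466.0], [298.5, 377.0]]
p0 [-0.04628573 -9.4519304   7.50337247] [ -0.9   8.2   1.4  11.3  -0.2 -19.3]
free [ 55.78401517  51.91947519   7.4772029  -32.67768079] [-0.6  0.   1.3 -0.   0.   0. ]
scene head pred [[357.0, 199.0], [356.0, 208.0]]
[ 0.07647041  0.00740097 -0.14237904] [-2.99161673e-01  9.48701681e-04  9.54201967e-01]
[[391.32075064   0.         321.94719906]
 [  0.         391.32075064 238.35369748]
 [  0.           0.           1.        ]]
```

Run:
```python
from m import *
print(pose()[0])
c=load('w7'); p=np.array([.45315309,.11531205,.21671627]); R=pose()[1]
def P(s,L):
    return [p+R.apply(np.array([x+10+s[0],-y+s[2],29.5-z-s[1]])/1000) for x,y,z in L]
L=[(25,0,70),(-10,0,70)]
print('pred',[proj(c,q).round(1).tolist() for q in P([0,0,0],L+[(-45,0,70)])])
uv=[(323,251),(323,378)]
f=lambda s:np.ravel([proj(c,q)-u for q,u in zip(P(s,L),uv)])
r=least_squares(f,[0,0,0]);print(r.x,r.fun.round(1))
# sensitivity in w6: dot and front/back rows predicted for fitted position
w=load('w6'); 
for q in((25,0,78),(-45,0,78),(-10,0,78)): print(q,proj(w,rig([q])([.481,-.3468,.0267])[0]).round(1))
crop('s7',300,140,120,110,6,'c7')
```

```text
[0.45312929 0.11868618 0.21701726]
pred [[318.4, 269.9], [319.5, 375.6], [320.4, 464.5]]
[11.2130703  16.02739117  1.20985787] [-0.4  0.   0.5 -0. ]
(25, 0, 78) [329.4 106.6]
(-45, 0, 78) [338.2 190.7]
(-10, 0, 78) [334. 150.]
```

View pics/c7.png

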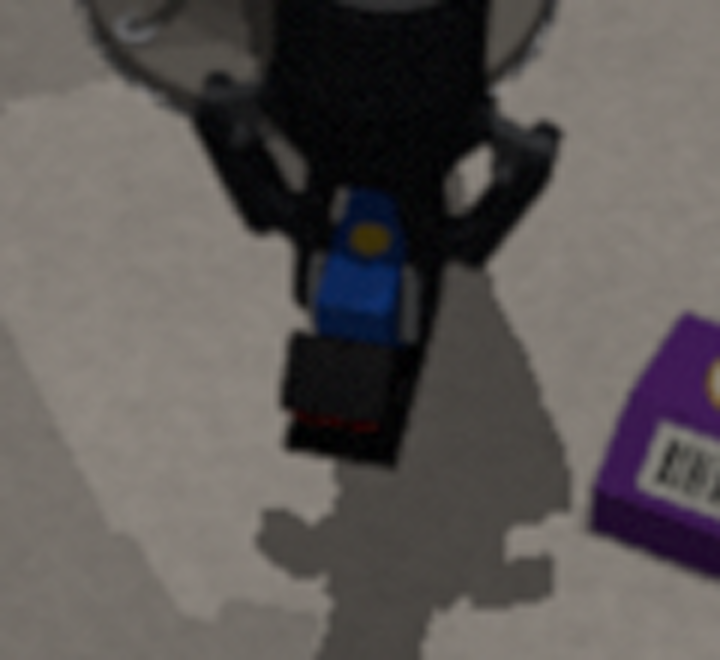

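The scene crop shows the dot at (370,238), head ridge left end at (292,333) and front-corner left end at (284,406). I'll fit pitch and offset of the scanner in the grip from both views.

```bash
cat > sp.py <<'E'
from sil import *
R0=pose()[1]
def P(p,R,s,L): # s: dx,dz (of dot-axis ref point at TCP height), pitch deg (+ = nose down), dy
    a=np.radians(s[2]); o=[]
    for x,y,z in L:
        x,z=x+10,z-48
        X=x*np.cos(a)+z*np.sin(a)+s[0]; Z=-x*np.sin(a)+z*np.cos(a)+s[1]+18.5
        o.append(p+R.apply(np.array([X,-y+s[3],-Z])/1000))
    return o
E
python3 - <<'E'
from sp import *
O=offs(); w=load('w7'); sc=load('s7'); pw=np.array([.45315,.11531,.21672]); ps=np.array([.45313,.11869,.21702])
Lw=[(-10,0,70),(25,14,70),(25,-14,70),(40,20,68),(40,-20,68),(61,20,47),(61,-20,47)]
uw=np.array([(323,378),(277,252),(370,252),(254,212),(391,212),(261,140),(384,140)])
Ls=[(-10,0,70),(40,-20,68),(61,-20,47)]
us=(np.array([(370,238),(292,333),(284,406)])+.5)/6-.5+[300,140]-O[1]
fw=lambda s:np.array([proj(w,q) for q in P(pw,R0,s,Lw)])-uw
fs=lambda s:np.array([proj(sc,q) for q in P(ps,R0,s,Ls)])-us
print('w res0',fw([0,0,0,0]).round(0).tolist());print('s res0',fs([0,0,0,0]).round(1).tolist())
for nm,f in(('wrist',lambda s:fw(s).ravel()),('both',lambda s:np.r_[fw(s).ravel(),3*fs(s).ravel()]),('both,p0',lambda s:np.r_[fw([s[0],s[1],0,s[3]]).ravel(),3*fs([s[0],s[1],0,s[3]]).ravel()])):
    r=least_squares(f,[0,0,0,0]);print(nm,r.x.round(2),r.cost.round(1)); print(fw(r.x).round(0).tolist(),fs(r.x).round(1).tolist())
E
```

```text
top0 [[0.02, -0.24], [-0.2, -0.31], [-0.06, -0.24]]
scene0 [[-1.03, -0.81], [-1.01, -0.44], [-0.86, -0.46]]
w res0 [[-4.0, -2.0], [-8.0, 18.0], [-2.0, 18.0], [-9.0, 5.0], [-0.0, 4.0], [-8.0, -6.0], [-2.0, -6.0]]
s res0 [[-2.3, -0.0], [-2.9, -1.3], [-3.8, 0.0]]
wrist [-1.4   3.2  10.61  1.36] 96.1
[[1.0, -4.0], [-2.0, 7.0], [2.0, 6.0], [-0.0, -5.0], [1.0, -6.0], [2.0, 2.0], [-2.0, 1.0]] [[-3.0, -0.3], [-3.7, 1.1], [-4.2, 2.2]]
both [-1.39  3.55 10.15  0.85] 291.8
[[-1.0, -3.0], [-4.0, 8.0], [0.0, 7.0], [-3.0, -4.0], [-0.0, -5.0], [-0.0, 2.0], [-3.0, 1.0]] [[-2.8, -0.4], [-3.4, 0.9], [-4.0, 2.0]]
both,p0 [-0.36 -5.25 -2.98  0.85] 449.2
[[-1.0, -9.0], [-4.0, 19.0], [-0.0, 18.0], [-4.0, 8.0], [1.0, 7.0], [-4.0, -4.0], [0.0, -5.0]] [[-2.6, 1.2], [-3.1, -1.0], [-4.2, 0.3]]
```

```bash
python3 - <<'E' 2>&1 | grep -v 0.24
from sp import *
O=offs(); w=load('w7'); sc=load('s7'); pw=np.array([.45315,.11531,.21672]); ps=np.array([.45313,.11869,.21702])
Lw=[(-10,0,70),(25,14,53),(25,-14,53),(40,20,68),(40,-20,68),(61,20,47),(61,-20,47)]
uw=np.array([(323,378),(277,252),(370,252),(254,212),(391,212),(261,140),(384,140)])
fw=lambda s:np.array([proj(w,q) for q in P(pw,R0,s,Lw)])-uw
print('w res0',fw([0,0,0,0]).round(0).tolist())
r=least_squares(lambda s:fw(s).ravel(),[0,0,0,0]);print(r.x.round(2),r.cost, fw(r.x).round(0).tolist())
# red label edge rows of gray in w7: local profile down dot column
im=cv2.cvtColor(w['image'],cv2.COLOR_RGB2GRAY); print(im[125:300:5,330].tolist()); b=w['image'][240:290:3,310].tolist();print(b)
E
```

```text
scene0 [[-1.03, -0.81], [-1.01, -0.44], [-0.86, -0.46]]
w res0 [[-4.0, -2.0], [-2.0, -2.0], [-8.0, -2.0], [-9.0, 5.0], [-0.0, 4.0], [-8.0, -6.0], [-2.0, -6.0]]
[-1.57  2.66  6.86  1.36] 20.557767447518852 [[1.0, -0.0], [3.0, 0.0], [-4.0, -0.0], [-2.0, 0.0], [3.0, -1.0], [-0.0, 1.0], [-0.0, -0.0]]
[184, 179, 175, 42, 40, 44, 38, 38, 38, 37, 38, 35, 34, 34, 32, 27, 33, 37, 41, 36, 31, 33, 30, 33, 31, 38, 43, 43, 45, 52, 65, 70, 68, 68, 66]
[[31, 30, 34], [30, 32, 34], [34, 31, 37], [27, 31, 41], [34, 47, 83], [34, 47, 83], [32, 47, 84], [32, 47, 84], [30, 45, 82], [35, 53, 97], [39, 64, 124], [42, 70, 135], [40, 66, 128], [43, 68, 132], [41, 68, 131], [40, 68, 131], [41, 68, 132]]
```

Emit:
step_arm:
  increments:
    - [[-0.6,0,20,35,0,0,0],[-0.6,0,40,70,0,0,0],[-0.6,0,60,105,0,0,0],[-0.6,0,60,135,0,0,0],[-0.6,0,60,155,0,0,0],[-0.6,0,60,165,0,0,0],[-0.6,0,60,172,0,0,0],[-0.6,0,60,175,0,0,0],[-0.6,0,60,175,0,0,0],[-0.6,0,60,175,0,0,0]]

```text
t: 17.23
eef_pos: [0.4563, 0.0534, 0.0421]
tool_rot: [-0.0, 1.0, 0.012, 0.001]
contact_force: [-0.1, 0.7, -1.1]
gripper_width: 0.322
grasp_force: 49.8
```

Emit:
step_arm:
  increments:
    - [[-0.6,0,0,2,0,0,0],[-0.6,0,0,3,0,0,0],[-0.6,0,0,4,0,0,0],[-0.6,0,0,4,0,0,0]]

```text
t: 17.57
eef_pos: [0.4555, 0.0531, 0.0372]
tool_rot: [0.0, 1.0, 0.012, 0.0]
contact_force: [0.5, 0.4, -1.7]
gripper_width: 0.319
grasp_force: 49.8
```

Emit:
step_arm:
  increments:
    - [[-0.6,0,0,2,0,0,0],[-0.6,0,0,4,0,0,0],[-0.6,0,0,4,0,0,0]]

```text
t: 17.82
eef_pos: [0.4552, 0.0531, 0.0327]
tool_rot: [0.0, 1.0, 0.012, -0.0]
contact_force: [-0.3, 0.9, -1.8]
gripper_width: 0.322
grasp_force: 49.8
```

Emit:
step_arm:
  increments:
    - [[-0.6,0,0,1.5,0,0,0],[-0.6,0,0,1.5,0,0,0],[-0.6,0,0,1.5,0,0,0]]

```text
t: 18.07
eef_pos: [0.4554, 0.0532, 0.0314]
tool_rot: [0.0, 1.0, 0.012, -0.0]
contact_force: [0.0, -1.2, -1.7]
gripper_width: 0.321
grasp_force: 49.8
```

Emit:
step_arm:
  increments:
    - [[-0.6,0,0,1.5,0,0,0],[-0.6,0,0,1.5,0,0,0],[-0.6,0,0,1.5,0,0,0]]

```text
t: 18.32
eef_pos: [0.4554, 0.0531, 0.03]
tool_rot: [0.0, 1.0, 0.012, -0.0]
contact_force: [-0.5, -0.3, -0.6]
gripper_width: 0.322
grasp_force: 49.8
```

Emit:
step_arm:
  increments:
    - [[-0.6,0,0,1.5,0,0,0],[-0.6,0,0,1.5,0,0,0],[-0.6,0,0,1.5,0,0,0]]

```text
t: 18.57
eef_pos: [0.4554, 0.0532, 0.0295]
tool_rot: [0.0, 1.0, 0.012, 0.0]
contact_force: [-5.5, -0.1, 14.2]
gripper_width: 0.321
grasp_force: 51.7
```

The foot touches at TCP z 0.0298, so the scanner is level in the grip with its origin 29.5 mm below the TCP. Now the red label.

Emit:
step_arm:
  increments:
    - [[-0.6,0,0,-20,0,0,0],[-0.6,0,0,-50,0,0,0],[-0.6,0,-20,-75,0,0,0],[-0.6,0,-50,-80,0,0,0],[-0.6,0,-85,-80,0,0,0],[-0.6,0,-120,-80,0,0,0],[-0.6,0,-155,-80,0,0,0],[-0.6,0,-190,-80,0,0,0],[-0.6,0,-220,-75,0,0,0],[-0.6,0,-235,-70,0,0,0]]

```text
t: 19.4
eef_pos: [0.4493, 0.2933, 0.099]
tool_rot: [-0.002, 1.0, 0.014, 0.001]
contact_force: [0.4, 0.2, -1.1]
gripper_width: 0.32
grasp_force: 49.8
```

Emit:
step_arm:
  increments:
    - [[-0.6,0,0,0,0,0,0],[-0.6,0,0,0,0,0,0],[-0.6,0,0,0,0,0,0]]

```text
t: 19.65
eef_pos: [0.4499, 0.2868, 0.0983]
tool_rot: [0.001, 1.0, 0.011, -0.0]
contact_force: [-0.1, -0.8, -1.6]
gripper_width: 0.315
grasp_force: 49.8
```

```bash
python3 chk.py 8; python3 -c "
from h import *
print(pose()[0]);go(.456,.2931,.0945,1.45)"
```

```text
top0 [[0.02, -0.24], [-0.2, -0.31], [-0.06, -0.24]]
scene0 [[-1.03, -0.81], [-1.01, -0.44], [-0.86, -0.46]]
red top [0.6024 0.2965] 0.12 59.1
  err in mat axes mm [-2.3  0. ] yaw err -1.43
red scene [0.6031 0.2962] 1.68 41.3
  err in mat axes mm [-1.6 -0.3] yaw err 0.13
yel top [0.6082 0.1457] -0.23 70.5
  err in mat axes mm [ 0.1 -0.2] yaw err -1.78
yel scene [0.6083 0.1446] 2.12 31.0
  err in mat axes mm [ 0.1 -1.3] yaw err 0.57
[0.45028626 0.2863927  0.0985151 ]
shift mm [ 5.9 -6.6  4. ]
rot deg [ 0.06 -0.   -0.22]
```

Emit:
step_arm:
  increments:
    - [[-0.6,3,-3,2,0,0,0],[-0.6,6,-6,4,0,0,-0.2],[-0.6,6,-6,4,0,0,-0.2],[-0.6,6,-6,4,0,0,-0.2],[-0.6,6,-6,4,0,0,-0.2]]

```text
t: 20.17
eef_pos: [0.4558, 0.2941, 0.0945]
tool_rot: [0.0, 1.0, 0.013, -0.0]
contact_force: [0.1, 0.7, -2.2]
gripper_width: 0.318
grasp_force: 49.8
```

```bash
python3 -c "
from h import *
print(pose()[0]);go(.456,.2928,.0945,1.45)"
```

```text
[0.45575712 0.29410034 0.09446309]
shift mm [ 0.2  1.3 -0. ]
rot deg [0.01 0.01 0.09]
```

Emit:
step_arm:
  increments:
    - [[-0.6,0,1,0,0,0,0],[-0.6,0,1,0,0,0,0],[-0.6,0,1,0,0,0,0],[-0.6,0,1,0,0,0,0],[-0.6,0,1,0,0,0,0],[-0.6,0,1,0,0,0,0],[-0.6,0,1,0,0,0,0],[-0.6,0,1,0,0,0,0],[-0.6,0,1,0,0,0,0],[-0.6,0,1,0,0,0,0]]

```text
t: 21.0
eef_pos: [0.4558, 0.2932, 0.0945]
tool_rot: [0.0, 1.0, 0.014, 0.0]
contact_force: [0.4, 0.5, -2.7]
gripper_width: 0.319
grasp_force: 49.8
```

Emit:
step_arm:
  increments:
    - [[-0.6,0,0,0,0,0,0],[-0.6,0,0,0,0,0,0],[-0.6,0,0,0,0,0,0],[-0.6,0,0,0,0,0,0],[-0.6,0,0,0,0,0,0],[-0.6,0,0,0,0,0,0],[-0.6,0,0,0,0,0,0],[-0.6,0,0,0,0,0,0],[-0.6,0,0,0,0,0,0],[-0.6,0,0,0,0,0,0]]

```text
t: 21.83
eef_pos: [0.4558, 0.2932, 0.0945]
tool_rot: [0.0, 1.0, 0.014, -0.0]
contact_force: [-0.7, 1.7, -2.7]
gripper_width: 0.322
grasp_force: 49.8
```

Emit:
step_arm:
  increments:
    - [[-0.6,0,0,0,0,0,0],[-0.6,0,0,0,0,0,0],[-0.6,0,0,0,0,0,0],[-0.6,0,0,0,0,0,0],[-0.6,0,0,0,0,0,0],[-0.6,0,0,0,0,0,0],[-0.6,0,0,0,0,0,0],[-0.6,0,0,0,0,0,0],[-0.6,0,0,0,0,0,0],[-0.6,0,0,0,0,0,0]]

```text
t: 22.67
eef_pos: [0.4558, 0.2932, 0.0946]
tool_rot: [-0.0, 1.0, 0.014, 0.0]
contact_force: [-0.2, -0.2, -1.6]
gripper_width: 0.323
grasp_force: 49.8
```

Emit:
step_arm:
  increments:
    - [[-0.6,0,0,0,0,0,0],[-0.6,0,0,0,0,0,0],[-0.6,0,0,0,0,0,0],[-0.6,0,0,0,0,0,0],[-0.6,0,0,0,0,0,0],[-0.6,0,0,0,0,0,0]]

```text
t: 23.17
eef_pos: [0.4558, 0.2932, 0.0945]
tool_rot: [0.0, 1.0, 0.014, 0.0]
contact_force: [-0.0, 0.5, -1.3]
gripper_width: 0.317
grasp_force: 49.8
```

```bash
python3 -c "
from h import *
print(pose()[0]);c=snap('wrist','w9');snap('scene','s9');snap('top','t9')
print(proj(c,[.573,.2957,.045]))
cv2.imwrite('pics/v9.png',np.hstack([cv2.resize(cv2.imread('pics/w9.png'),(400,300)),cv2.resize(cv2.imread('pics/s9.png')[240:340,350:484],(400,300))]))"
```

```text
[0.45578131 0.29324355 0.09454159]
[321.85898299  18.31752312]
```

View pics/v9.png

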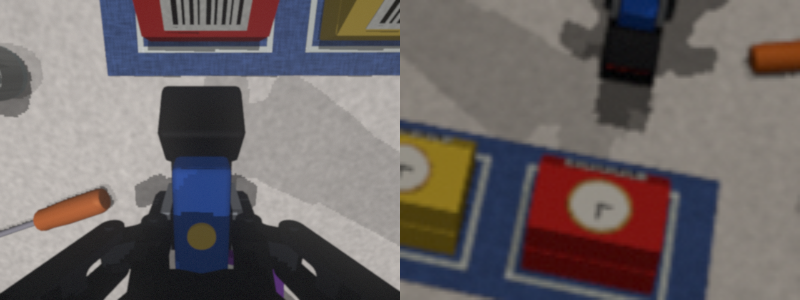

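Wrist half: the red label is centred at column 330 above the scanner head (322). That offset matches the wrist camera's own bias as seen on the mark outline. The scene half shows both boxes still in their outlines. Red is read; on to yellow.

```bash
python3 -c "
from m import *
c=load('w9');print(proj(c,[.5497,.2950,0]),[proj(c,q) for q in((.5513,.2350,0),(.5481,.3550,0))])
go(.4614,.1399,.0945,2.0)"
```

```text
[322.0815544   83.52790497] [array([428.16232403,  83.56886525]), array([216.04970875,  83.48696359])]
shift mm [  1.5 153.4   0. ]
rot deg [ 0.   -0.   -0.45]
```

Emit:
step_arm:
  increments:
    - [[-0.6,-10,10,-10,0,0,0],[-0.6,-20,35,-15,0,0,0],[-0.6,-20,65,-15,0,0,0],[-0.6,-20,95,-15,0,0,0],[-0.6,-15,125,-10,0,0,-0.4],[-0.6,-5,145,-5,0,0,-0.4],[-0.6,1.5,153.4,0,0,0,-0.4],[-0.6,1.5,153.4,0,0,0,-0.4],[-0.6,1.5,153.4,0,0,0,-0.4],[-0.6,1.5,153.4,0,0,0,-0.4]]

```text
t: 24.15
eef_pos: [0.4612, 0.1418, 0.0947]
tool_rot: [-0.001, 1.0, 0.018, 0.0]
contact_force: [0.1, 0.4, -0.8]
gripper_width: 0.324
grasp_force: 49.7
```

Emit:
step_arm:
  increments:
    - [[-0.6,0,0,0,0,0,0],[-0.6,0,0,0,0,0,0],[-0.6,0,0,0,0,0,0],[-0.6,0,0,0,0,0,0]]

```text
t: 24.48
eef_pos: [0.4613, 0.1406, 0.0947]
tool_rot: [-0.0, 1.0, 0.018, 0.0]
contact_force: [0.1, 0.5, -1.4]
gripper_width: 0.323
grasp_force: 49.7
```

```bash
python3 chk.py 10; python3 -c "
from h import *
print(pose()[0]);go(.4614,.1399,.0945,2.0)"
```

```text
top0 [[0.02, -0.24], [-0.2, -0.31], [-0.06, -0.24]]
scene0 [[-1.03, -0.81], [-1.01, -0.44], [-0.86, -0.46]]
red top [0.6029 0.298 ] 1.58 68.7
  err in mat axes mm [-1.8  1.5] yaw err 0.03
red scene [0.6033 0.296 ] 1.8 34.8
  err in mat axes mm [-1.4 -0.5] yaw err 0.25
yel top [0.6075 0.1449] 1.84 45.1
  err in mat axes mm [-0.6 -1. ] yaw err 0.29
yel scene [0.6086 0.1449] 1.9 28.3
  err in mat axes mm [ 0.4 -1.1] yaw err 0.35
[0.4613701  0.14022735 0.09462545]
shift mm [0.  0.3 0.1]
rot deg [-0.   -0.01 -0.02]
```

Emit:
step_arm:
  increments:
    - [[-0.6,0,0,0,0,0,0],[-0.6,0,0,0,0,0,0],[-0.6,0,0,0,0,0,0],[-0.6,0,0,0,0,0,0],[-0.6,0,0,0,0,0,0],[-0.6,0,0,0,0,0,0],[-0.6,0,0,0,0,0,0],[-0.6,0,0,0,0,0,0],[-0.6,0,0,0,0,0,0],[-0.6,0,0,0,0,0,0]]

```text
t: 25.42
eef_pos: [0.4614, 0.1399, 0.0945]
tool_rot: [-0.0, 1.0, 0.017, 0.0]
contact_force: [1.1, -0.3, -1.6]
gripper_width: 0.32
grasp_force: 49.7
```

Emit:
step_arm:
  increments:
    - [[-0.6,0,0,0,0,0,0],[-0.6,0,0,0,0,0,0],[-0.6,0,0,0,0,0,0],[-0.6,0,0,0,0,0,0],[-0.6,0,0,0,0,0,0],[-0.6,0,0,0,0,0,0],[-0.6,0,0,0,0,0,0],[-0.6,0,0,0,0,0,0],[-0.6,0,0,0,0,0,0],[-0.6,0,0,0,0,0,0]]

```text
t: 26.25
eef_pos: [0.4614, 0.1399, 0.0945]
tool_rot: [-0.0, 1.0, 0.017, 0.0]
contact_force: [0.4, 0.4, -1.8]
gripper_width: 0.322
grasp_force: 49.7
```

Emit:
step_arm:
  increments:
    - [[-0.6,0,0,0,0,0,0],[-0.6,0,0,0,0,0,0],[-0.6,0,0,0,0,0,0],[-0.6,0,0,0,0,0,0],[-0.6,0,0,0,0,0,0],[-0.6,0,0,0,0,0,0],[-0.6,0,0,0,0,0,0],[-0.6,0,0,0,0,0,0],[-0.6,0,0,0,0,0,0],[-0.6,0,0,0,0,0,0]]

```text
t: 27.08
eef_pos: [0.4614, 0.1399, 0.0945]
tool_rot: [0.0, 1.0, 0.017, 0.0]
contact_force: [-0.9, 0.0, -0.8]
gripper_width: 0.321
grasp_force: 49.7
```

Emit:
step_arm:
  increments:
    - [[-0.6,-10,0,-20,0,0,0],[-0.6,-10,0,-50,0,0,0],[-0.6,-10,20,-80,0,0,0],[-0.6,-10,50,-110,0,0,0],[-0.6,-10,85,-125,0,0,0],[-0.6,-10,120,-125,0,0,0],[-0.6,-10,155,-125,0,0,0],[-0.6,-10,190,-125,0,0,0],[-0.6,-10,225,-125,0,0,0],[-0.6,-10,260,-125,0,0,0]]

```text
t: 27.92
eef_pos: [0.4599, -0.122, 0.2197]
tool_rot: [0.0, 1.0, 0.017, 0.0]
contact_force: [1.4, 0.4, -1.4]
gripper_width: 0.321
grasp_force: 49.8
```

```bash
python3 -c "
from h import *
import math
th=math.radians(-5.3); lx,ly=-.010,0   # TCP in dock frame (scanner origin at dock origin)
x=.485+lx*math.cos(th)-ly*math.sin(th); y=-.340+lx*math.sin(th)+ly*math.cos(th)
print(x,y,pose()[0]);go(x,y,.2,-5.3);go(x,y,.0375,-5.3)"
```

```text
0.4750427530181542 -0.3390762941255344 [ 0.45988222 -0.12197071  0.21972803]
shift mm [  7.7 217.5  19.8]
rot deg [ 0.02 -0.02  7.26]
shift mm [  7.7 217.4 182.3]
rot deg [ 0.02 -0.02  7.26]
```

Emit:
step_arm:
  increments:
    - [[-0.6,2,35,0,0,0,1],[-0.6,4,70,0,0,0,3],[-0.6,6,105,5,0,0,4],[-0.6,7,140,10,0,0,5.5],[-0.6,8,175,15,0,0,7.2],[-0.6,8,200,20,0,0,7.2],[-0.6,8,217,25,0,0,7.2],[-0.6,8,217,30,0,0,7.2],[-0.6,8,217,30,0,0,7.2],[-0.6,8,217,30,0,0,7.2]]

```text
t: 28.75
eef_pos: [0.4756, -0.3356, 0.1891]
tool_rot: [-0.001, 0.999, -0.045, -0.0]
contact_force: [0.1, -0.2, -1.3]
gripper_width: 0.321
grasp_force: 49.8
```

```bash
python3 -c "
from h import *
print(pose()[0]);go(.475,-.339,.0385,-5.3)"
```

```text
[ 0.47556724 -0.3356137   0.18908926]
shift mm [-1.000e-01  3.600e+00  1.506e+02]
rot deg [-0.07  0.06  0.11]
```

Emit:
step_arm:
  increments:
    - [[-0.6,0,0,30,0,0,0],[-0.6,0,0,60,0,0,0],[-0.6,0,0,90,0,0,0],[-0.6,0,0,115,0,0,0],[-0.6,0,0,132,0,0,0],[-0.6,0,0,142,0,0,0],[-0.6,0,0,148,0,0,0],[-0.6,0,0,148,0,0,0],[-0.6,0,0,148,0,0,0]]

```text
t: 29.5
eef_pos: [0.4765, -0.3368, 0.0425]
tool_rot: [0.0, 0.999, -0.046, 0.001]
contact_force: [-0.7, -0.7, -0.8]
gripper_width: 0.322
grasp_force: 49.9
```

Emit:
step_arm:
  increments:
    - [[-0.6,0,0,1.5,0,0,0],[-0.6,0,0,1.5,0,0,0],[-0.6,0,0,1.5,0,0,0]]

```text
t: 29.75
eef_pos: [0.4761, -0.3372, 0.0409]
tool_rot: [0.0, 0.999, -0.046, 0.001]
contact_force: [-0.5, -0.8, -1.4]
gripper_width: 0.323
grasp_force: 49.9
```

```bash
python3 -c "
from h import *
print(pose()[0]);go(.475,-.339,.0378,-5.3)"
```

```text
[ 0.47609775 -0.3371898   0.04088611]
shift mm [-0.9  1.9  3.1]
rot deg [ 0.04 -0.07  0.04]
```

Emit:
step_arm:
  increments:
    - [[-0.6,0,1,1.5,0,0,0],[-0.6,0,1,2.5,0,0,0],[-0.6,0,1,2.5,0,0,0]]

```text
t: 30.0
eef_pos: [0.4756, -0.3382, 0.0376]
tool_rot: [0.0, 0.999, -0.046, 0.0]
contact_force: [0.6, 0.1, -0.8]
gripper_width: 0.323
grasp_force: 50.0
```

Emit:
step_arm:
  increments:
    - [[-0.6,0,0,0.8,0,0,0],[-0.6,0,0,0.8,0,0,0],[-0.6,0,0,0.8,0,0,0]]

```text
t: 30.25
eef_pos: [0.4755, -0.3382, 0.0375]
tool_rot: [0.0, 0.999, -0.046, 0.0]
contact_force: [-2.3, 0.6, 6.2]
gripper_width: 0.319
grasp_force: 50.9
```

Contact is made. Next: open, retreat, and image the result.

Emit:
step_arm:
  increments:
    - [[-0.2,0,0,0,0,0,0],[0.1,0,0,0,0,0,0],[0.5,0,0,0,0,0,0],[0.5,0,0,0,0,0,0],[0.5,0,0,0,0,0,0],[0.5,0,0,-20,0,0,0],[0.5,0,0,-50,0,0,0],[0.5,0,0,-85,0,0,0],[0.5,0,0,-120,0,0,0],[0.5,-20,0,-155,0,0,0]]

```text
t: 31.08
eef_pos: [0.4587, -0.3353, 0.1936]
tool_rot: [-0.0, 0.999, -0.044, 0.002]
contact_force: [-0.1, 0.4, 0.4]
gripper_width: 0.748
grasp_force: 0.0
```

Emit:
step_arm:
  increments:
    - [[0.4,-25,0,-35,0,0,0],[0.4,-33,0,-70,0,0,0],[0.4,-33,0,-82,0,0,0],[0.4,-33,0,-82,0,0,0],[0.4,-33,0,-82,0,0,0]]

```text
t: 31.5
eef_pos: [0.423, -0.3332, 0.2744]
tool_rot: [0.001, 0.999, -0.046, 0.001]
contact_force: [0.3, 0.3, -0.4]
gripper_width: 0.704
grasp_force: 0.0
```

```bash
python3 chk.py 11
python3 - <<'E'
from m import *
print(pose()[0]); c=snap('wrist','w12'); crop('w12',170,0,300,230,2.6,'v12')
k=lambda s,L:[((proj(c,q)-[170,0])*2.6).round(0).tolist() for q in rig(L)(s)]
print('pred block top',k([.485,-.339,np.radians(-5.3)],[(25,14,78),(25,-14,78),(-45,14,78),(-45,-14,78)]),'strip',k([.485,-.339,np.radians(-5.3)],[(65,35,8),(65,-35,8),(-65,35,8),(-65,-35,8)]))
E
```

```text
top0 [[0.02, -0.24], [-0.2, -0.31], [-0.06, -0.24]]
scene0 [[-1.03, -0.81], [-1.01, -0.44], [-0.86, -0.46]]
red top [0.6029 0.2964] 0.72 68.4
  err in mat axes mm [-1.9 -0. ] yaw err -0.83
red scene [0.6033 0.296 ] 1.2 38.5
  err in mat axes mm [-1.4 -0.4] yaw err -0.35
yel top [0.6075 0.1448] 1.82 64.2
  err in mat axes mm [-0.6 -1.1] yaw err 0.27
yel scene [0.6084 0.1449] 1.69 28.1
  err in mat axes mm [ 0.3 -1. ] yaw err 0.14
[ 0.4223385  -0.33244672  0.2723545 ]
pred block top [[352.0, 262.0], [441.0, 262.0], [354.0, 484.0], [438.0, 484.0]] strip [[302.0, 153.0], [492.0, 153.0], [310.0, 503.0], [483.0, 504.0]]
```

View pics/v12.png

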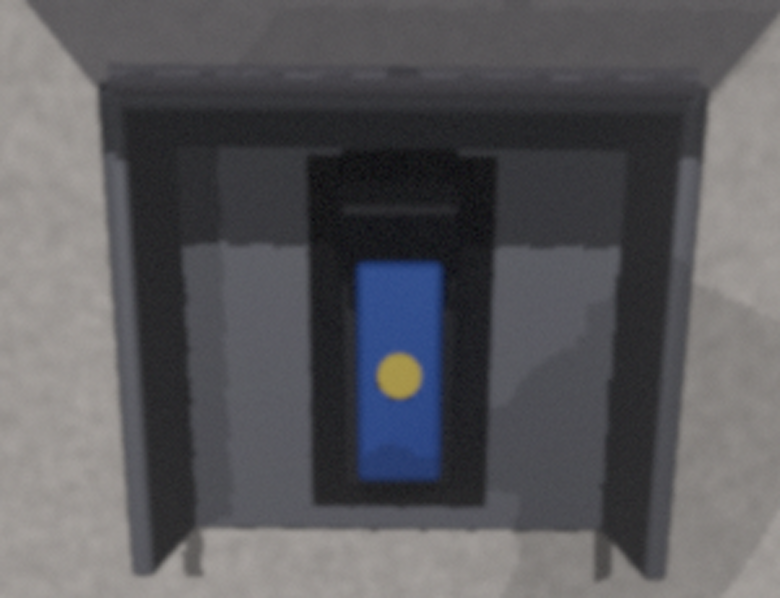

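The scanner stands centred: block at column 400 against strip centre 402, aligned with the dock. Both boxes are in place. Next I'll close the cover.

```bash
python3 -c "
from h import *
go(.6139,-.3523,.29,-5.2);go(.6139,-.3523,.1837,-5.2)"
```

```text
shift mm [192.6   2.3 -18.4]
rot deg [-0.08  0.14 -0.02]
shift mm [192.8   2.5  87.9]
rot deg [-0.08  0.14 -0.02]
```

Emit:
step_arm:
  increments:
    - [[0.2,0,0,-18,0,0,0],[0.2,30,0,-20,0,0,0],[0.2,65,0,-20,0,0,0],[0.2,100,0,-20,0,0,0],[0.2,135,1,-20,0,0,0],[0.2,170,2,-20,0,0,0],[0.2,192.5,2,-20,0,0,0],[0.2,192.5,2,-20,0,0,0],[0.2,192.5,2,5,0,0,0],[0.2,192.5,2,30,0,0,0]]

```text
t: 32.48
eef_pos: [0.6149, -0.3526, 0.2427]
tool_rot: [0.0, 0.999, -0.045, 0.0]
contact_force: [0.4, -0.5, -0.9]
gripper_width: 0.601
grasp_force: 0.0
```

Emit:
step_arm:
  increments:
    - [[0.2,0,0,25,0,0,0],[0.2,0,0,45,0,0,0],[0.2,0,0,57,0,0,0],[0.2,0,0,57,0,0,0],[0.2,0,0,57,0,0,0],[-0.6,0,0,57,0,0,0],[-0.6,0,0,57,0,0,0],[-0.6,0,0,57,0,0,0],[-0.6,0,0,57,0,0,0],[-0.6,0,0,57,0,0,0]]
  force: 30

```text
t: 33.32
eef_pos: [0.6154, -0.3526, 0.1885]
tool_rot: [0.0, 0.999, -0.046, 0.002]
contact_force: [0.7, 1.4, 5.2]
gripper_width: 0.28
grasp_force: 32.5
```

Emit:
step_arm:
  increments:
    - [[-0.6,-22.1,0,-8.1,0,0,0],[-0.6,-40.5,0,-11.7,0,0,0],[-0.6,-59.3,0,-12.7,0,0,0],[-0.6,-78,0,-11.1,0,0,0],[-0.6,-96.3,0,-6.8,0,0,0],[-0.6,-113.9,0,0,0,0,0],[-0.6,-130.3,0,8.9,0,0,0],[-0.6,-143.5,0,18.6,0,0,0],[-0.6,-155.5,0,30,0,0,0],[-0.6,-166,0,42.6,0,0,0]]

```text
t: 34.15
eef_pos: [0.4494, -0.336, 0.145]
tool_rot: [-0.0, 0.999, -0.046, 0.001]
contact_force: [1.2, 5.6, 3.3]
gripper_width: 0.275
grasp_force: 34.6
```

Emit:
step_arm:
  increments:
    - [[-0.6,-5,0,7,0,0,0],[-0.6,-8.7,0,13.9,0,0,0],[-0.6,-12.5,0,21,0,0,0],[-0.6,-15.9,0,28.7,0,0,0],[-0.6,-18.5,0,36,0,0,0],[-0.6,-20,0,40,0,0,0],[-0.6,-20,0,40,0,0,0],[-0.6,-20,0,40,0,0,0]]

```text
t: 34.82
eef_pos: [0.4289, -0.334, 0.1038]
tool_rot: [-0.001, 0.999, -0.045, -0.001]
contact_force: [0.1, 5.5, -0.8]
gripper_width: 0.275
grasp_force: 34.8
```

Emit:
step_arm:
  increments:
    - [[-0.6,-0.5,0,2,0,0,0],[-0.6,-1,0,4,0,0,0],[-0.6,-1,0,4,0,0,0],[-0.6,-1,0,4,0,0,0]]

```text
t: 35.15
eef_pos: [0.4279, -0.3339, 0.1]
tool_rot: [-0.001, 0.999, -0.045, -0.001]
contact_force: [-0.7, 6.0, 0.5]
gripper_width: 0.276
grasp_force: 35.1
```

Emit:
step_arm:
  increments:
    - [[-0.6,0,0,1,0,0,0],[-0.6,0,0,2,0,0,0],[-0.6,0,0,2,0,0,0]]

```text
t: 35.4
eef_pos: [0.4277, -0.3339, 0.0991]
tool_rot: [-0.001, 0.999, -0.046, -0.001]
contact_force: [-5.4, 8.9, 11.4]
gripper_width: 0.274
grasp_force: 36.5
```

Emit:
step_arm:
  increments:
    - [[-0.6,0,0,1,0,0,0],[-0.6,0,0,2,0,0,0],[-0.6,0,0,2,0,0,0]]

```text
t: 35.65
eef_pos: [0.4277, -0.3339, 0.0988]
tool_rot: [-0.001, 0.999, -0.046, -0.001]
contact_force: [-9.9, 11.7, 28.4]
gripper_width: 0.273
grasp_force: 38.8
```

Emit:
step_arm:
  increments:
    - [[-0.6,0,0,1,0,0,0],[-0.6,0,0,2,0,0,0],[-0.6,0,0,2,0,0,0]]

```text
t: 35.9
eef_pos: [0.4278, -0.334, 0.0985]
tool_rot: [-0.001, 0.999, -0.046, -0.001]
contact_force: [-14.7, 15.8, 44.6]
gripper_width: 0.275
grasp_force: 41.1
```

Emit:
step_arm:
  increments:
    - [[-0.6,0,0,-4,0,0,0],[-0.6,0,0,-4,0,0,0],[0.1,0,0,-4,0,0,0],[0.1,0,0,-4,0,0,0],[0.1,0,0,-4,0,0,0],[0.1,0,0,-35,0,0,0],[0.1,0,0,-65,0,0,0],[-1,0,0,-75,0,0,0],[-1,0,0,-75,0,0,0],[-1,0,0,-75,0,0,0]]

```text
t: 36.73
eef_pos: [0.4281, -0.336, 0.1692]
tool_rot: [0.0, 0.999, -0.046, 0.0]
contact_force: [-0.0, -0.2, 0.2]
gripper_width: 0.134
grasp_force: 0.0
```

Emit:
step_arm:
  increments:
    - [[-1,0,0,0,0,0,0],[-1,0,0,0,0,0,0],[-1,0,0,15,0,0,0],[-1,0,0,25,0,0,0],[-1,0,0,32,0,0,0],[-1,0,0,34,0,0,0],[-1,0,0,34,0,0,0],[-1,0,0,34,0,0,0]]

```text
t: 37.4
eef_pos: [0.4281, -0.3355, 0.135]
tool_rot: [-0.0, 0.999, -0.046, -0.0]
contact_force: [-0.1, 0.5, -0.0]
gripper_width: -0.002
grasp_force: 0.0
```

Emit:
step_arm:
  increments:
    - [[-1,0,0,2,0,0,0],[-1,0,0,3,0,0,0],[-1,0,0,3,0,0,0]]

```text
t: 37.65
eef_pos: [0.4282, -0.3356, 0.1323]
tool_rot: [0.0, 0.999, -0.046, 0.0]
contact_force: [-0.1, -0.3, 0.5]
gripper_width: -0.003
grasp_force: 0.0
```

Emit:
step_arm:
  increments:
    - [[-1,0,0,1,0,0,0],[-1,0,0,2,0,0,0],[-1,0,0,2,0,0,0]]

```text
t: 37.9
eef_pos: [0.4283, -0.3358, 0.1318]
tool_rot: [0.0, 0.999, -0.046, 0.0]
contact_force: [-4.8, 3.4, 13.1]
gripper_width: 0.0
grasp_force: 6.4
```

Emit:
step_arm:
  increments:
    - [[-1,0,0,1,0,0,0],[-1,0,0,2,0,0,0],[-1,0,0,2,0,0,0]]

```text
t: 38.15
eef_pos: [0.4284, -0.3358, 0.1314]
tool_rot: [0.001, 0.999, -0.046, 0.0]
contact_force: [-8.4, 5.9, 27.9]
gripper_width: -0.003
grasp_force: 14.0
```

Emit:
step_arm:
  increments:
    - [[-1,0,0,-10,0,0,0],[-1,0,0,-40,0,0,0],[-1,0,0,-75,0,0,0],[-1,0,0,-110,0,0,0],[-1,0,0,-140,0,0,0],[-1,0,30,-140,0,0,0],[-1,-10,60,-140,0,0,0],[-1,-20,90,-140,0,0,0],[-1,-20,90,-140,0,0,0],[-1,-20,90,-140,0,0,0]]

```text
t: 38.98
eef_pos: [0.3984, -0.4252, 0.268]
tool_rot: [0.0, 0.999, -0.048, -0.0]
contact_force: [0.4, -0.1, -1.1]
gripper_width: -0.004
grasp_force: 0.0
```

```bash
python3 chk.py 13
python3 - <<'E'
from sil import *
t=load('t13');s=load('s13');a=load('top0');b=load('scene0')
for n,x,y in(('top',t,a),('scene',s,b)):
    d=(np.abs(x['image'].astype(int)-y['image']).sum(2)>90).astype(np.uint8); d=cv2.morphologyEx(d,cv2.MORPH_OPEN,np.ones((3,3)))
    k,l,st,ce=cv2.connectedComponentsWithStats(d);print(n,[st[i].tolist() for i in range(1,k) if st[i][4]>15])
O=[np.array([-.08,-.26]),np.array([-.97,-.57])]
h=cv2.cvtColor(s['image'],cv2.COLOR_RGB2HSV);m=(h[...,0]>3)&(h[...,0]<14)&(h[...,1]>150);v,u=np.nonzero(m[150:215,140:240]);u+=140;v+=150
i=u.argmin();j=u.argmax();print('orange edge',(u[i],v[i]),(u[j],v[j]),'shut expects (221.8,193.7),(160.9,177)')
E
```

```text
top0 [[0.02, -0.24], [-0.2, -0.31], [-0.06, -0.24]]
scene0 [[-1.03, -0.81], [-1.01, -0.44], [-0.86, -0.46]]
red top [0.6029 0.298 ] 1.58 68.7
  err in mat axes mm [-1.8  1.5] yaw err 0.03
red scene [0.6031 0.2962] 1.42 37.4
  err in mat axes mm [-1.6 -0.3] yaw err -0.13
yel top [0.6082 0.1457] -0.23 73.5
  err in mat axes mm [ 0.1 -0.2] yaw err -1.78
yel scene [0.6084 0.1446] 2.28 25.2
  err in mat axes mm [ 0.3 -1.3] yaw err 0.73
top [[257, 177, 38, 36, 1146], [200, 179, 40, 36, 1217], [217, 216, 9, 3, 27], [199, 219, 44, 40, 1297], [261, 231, 40, 36, 1053], [565, 241, 4, 8, 24], [571, 241, 43, 38, 846], [372, 250, 268, 230, 22888], [558, 262, 16, 22, 226], [580, 313, 40, 35, 743], [551, 332, 28, 44, 640], [634, 357, 6, 18, 89], [559, 381, 6, 6, 32], [337, 432, 6, 6, 24], [522, 439, 7, 7, 40], [294, 445, 13, 15, 95], [403, 462, 28, 18, 354], [437, 462, 16, 18, 177], [317, 475, 6, 5, 23], [326, 475, 6, 5, 23]]
scene [[91, 46, 13, 24, 108], [119, 61, 46, 61, 1330], [317, 93, 14, 7, 76], [185, 94, 128, 36, 1883], [161, 114, 148, 72, 2716], [136, 130, 31, 16, 287], [187, 183, 35, 12, 212], [337, 236, 46, 40, 1263], [391, 258, 57, 79, 3011], [325, 280, 50, 44, 1594]]
orange edge (np.int64(162), np.int64(177)) (np.int64(222), np.int64(193)) shut expects (221.8,193.7),(160.9,177)
```

```bash
python3 -c "
from station import bot
print(bot.hand_in())"
```

```text
the job is handed in; nothing more can be done
None
```

I parked the red and yellow boxes within about 2 mm of their marks (green was absent), scanned red then yellow for about 3 s each, and returned the scanner to the middle of its dock with the cover shut. The job is handed in; no result came back, and the scanner gives no read signal, so the two readings rest on measured positioning.

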